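# Refit the focus knobs on a microscope stand

### The job

Put the focus controls back on the microscope stand's horizontal shaft: first slide on the big coarse knob, then the smaller fine knob, each with its narrow hub towards the housing, and last the closed end cap. Press the cap on by feel, gently (no more than about 18 N of push at any time), until the whole stack is fully home with the brass collar at the shaft's root pushed all the way in, then let go. Leave the oil bottle, the slide box and the dish where they are.

Things in the scene. Friction and masses are not known exactly. Their poses are not given: they have to be found in the camera images.
- seat (a point): On the axis of the level shaft of a fixed white microscope stand (no arm; housing 110 x 130 mm, 155 mm high, low dark block on top), 120 mm up, 10 mm out from the housing's side: the brass collar's outer face when fully in. Shaft points to this frame's -y, z up. Steel, diameter 14 mm to 47 mm from here, taper to a 10 mm spigot at 53, from 68 taper to a 5 mm tip at 73.
- shaft_tip (a point): Centre of the shaft's outer end, 73 mm from seat along its -y; same axes. On the spigot's two level sides, 56 to 73 mm from seat, spring leaves (15 mm across both, tapered to the tip) rub in the end cap: pushing it on takes 4 to 11 N of friction over the last 17 mm, which then holds it. Knobs pass over them freely or with a slight rub.
- thrust_collar (a joint): Brass sliding collar, 24 mm diameter, at the root of the shaft: 0 m = fully out (its face 4 mm outside seat), 0.004 m = fully in, at a hard stop. It starts within 1 mm of fully out, slides stiffly (2.5 N) and stays where it is pushed.
- coarse_knob_c (a point): Biggest part, coarse knob: black ribbed disc 56 mm diameter, 20 thick, on one face a hub 24 mm diameter, 8 long; 17 mm through hole; 110 g. On its rim, axis level, on a fixed grey cradle (28 mm wide, 50 along the axis, 18 high), hub to the housing's side. Point: middle of the ribbed disc on the axis, 44 mm up; y along the axis to the hub, z up. Home: 18 mm from seat.
- fine_knob_c (a point): Middle part, fine knob: black ribbed disc 40 mm diameter, 18 thick, hub 24 mm diameter, 8 long; 17 mm through hole; 60 g; on a like cradle (which cradle holds which part varies), same way round. Point: middle of the ribbed disc on the axis, 36 mm up; axes as the coarse knob. Home, hub on the coarse knob: 45 mm from seat.
- end_cap_c (a point): Smallest part, end cap: black ribbed disc 34 mm diameter, 20 thick, hub 24 mm diameter, 8 long; blind hole 12.4 mm wide, 22 deep in the hub's face, other end closed; 40 g; on a like cradle, same way round. Point: middle of the ribbed disc on the axis, 32 mm up; axes as the coarse knob. Home, hub on the fine knob: 72 mm from seat, hole not bottomed on the tip.
- oil_bottle: Bystander: small amber bottle, 34 mm diameter, 70 mm high, standing; origin at the centre of its underside.
- slide_box: Bystander: grey slide box, 90 x 170 x 32 mm; origin at the centre of its underside.
- dish: Bystander: white dish, 90 mm diameter, 16 mm high; origin at the centre of its underside.
There are look-alikes about, which are no part of the job. Leave any brown or white look-alike of the part that bears coarse_knob_c alone.

How it is judged:
By the outcome, as a careful person would: the job done as asked, in the order asked, and still so for the second after the job is handed in, with the robot touching nothing.
It also fails if it takes over 72 s, if anything falls off the work surface, if the arm or the gripper's body presses on something with over 40 N, if the wrist force passes 120 N, or if a joint passes its speed limit or range.

### The arm

A 6-joint arm with a two-finger parallel gripper is mounted at the origin on the work surface. World frame = base frame: x ahead of the robot, y to its left, z up, the work surface at z = 0. Lengths are in m, angles in degrees, forces in N, time in s.
With the tool pointing down it reaches from about 0.3 to 0.75 m from the base axis. Payload 8.5 kg.
Tool frame: the origin (TCP) lies on the centre line of the jaws, within the pads' length; the fingertips stand 17 mm ahead of it and the grasp point (between the pads) lies 2 mm behind it; x points along the fingers, z is the direction in which the jaws open and shut, and the axes are right-handed (so a half turn about x gives the same grasp; the last joint's range is limited). The gripper opens to 85 mm and grips with 20 to 120 N. Pads are 22 mm wide; open, the fingers measure 114 mm over their backs; the gripper's body (76 mm by 85 mm) begins 54 mm behind the grasp point. The pads swing forward as they close: fully open they stand 13 mm farther back than shut.
Start: joints at [-87.164, 21.807, 74.336, -0, 83.858, -12.336], TCP at [0.144, -0.531, 0.248] pointing down, gripper open.
Joint ranges: [-178.18, 178.18], [-50.72, 133.34], [12.68, 142.11], [-81.47, 261.47], [9.98, 163.14], [-165.26, 165.26]. Speed limits (degrees/s): [136.94, 136.94, 180, 180, 180, 180].

### API

Orientations are given as [roll, pitch, yaw] about the fixed x, y, z axes, in that order (R = Rz(yaw) Ry(pitch) Rx(roll)).
In Python, from workcell import arm gives the robot as it stands. The module is installed in compiled form; this text tells all that it offers.
- The arm moves only by the shell command python3 -m crank 'ROWS' [FORCE]. ROWS is JSON, one flat list of numbers, 7 for each row, row after row: the opening, from 0 (shut) to 1 (fully open), then the shift along the world's x, y, z as a fraction of full scale, then the turn, a rotation vector about the world's x, y, z as a fraction of full scale. A call has 1 to 20 rows; each row shifts and turns the pose as measured when the row begins; what a row does not reach is not made up. Full scale, the value 1, is 25 mm for a shift and 0.12 rad for a turn. A row lasts 1/10 s, in which the tool goes at most 50 mm and 8.59 degrees, less where a joint would pass 70% of its speed; a pose out of reach is approached as far as the arm can. A call with a number of a shift or a turn outside -1 to 1 is refused whole. A call with a gripper value outside its range is refused whole. The fingers move at their own pace and stop on an object; FORCE is the grip in N (left out, the last holds). Time passes only in rows, so rows that do not move let the fingers close. It gives the time, the measured TCP pose, the force and the opening at its end, in the units of the state.
- arm.state(): the state, without advancing time (a new reading comes with each control period).
- arm.camera(name): name is "scene" or "top" or "wrist"; returns a dict with "image" (480x640x3 uint8, red, green, blue), "vfov" (degrees; the focal length in pixels is half the picture's height over the tangent of half this angle, whatever the lens; pixels are square), "cx", "cy" (the principal point, pixels), "view" (4x4, takes a point from world to camera coordinates); the wrist camera has in their place "mount" (4x4, takes a point from camera to tool coordinates, whose origin is the TCP and whose axes are the tool frame's). Camera axes: x right, y down, z forward; pixel columns grow to the right and rows downward; lengths in m; the calibration is good to about 2 mm. A picture is of the moment at which its call begins: read the wrist's pose just before it. There is no depth.
- arm.hand_in(): hands the job in, once; it reports no verdict.
Trained networks look in a picture, given as the dict that the camera call returned (one of the last four; its "shot" number tells which), for a name from the list of things; names that differ only in an ending like _2 or _b are one class to them, and where a whole thing is asked for, a point or a joint stands for the part that bears it (a point fixed in the world has none). Each returns a list of dicts, best first, with "confidence" (0 to 1); they miss things now and then, are a little off and sometimes report something else, mostly with a low value. They report only what shows in the picture. A call takes as long as a camera call. They do not tell look-alikes from the thing itself.
- arm.recognise(picture, thing): "centre" ([x, y, z] in m, in the coordinates of the camera as it stood for that picture, good to about 4 mm: the middle of the surface that is visible of it).
The state is a dict: "t": time; "q": joint angles; "joint_vel": joint speeds; "joint_torque": joint torques, N m; "tool_pos": TCP position; "tcp_rot": TCP orientation; "force": force on the tool from outside, world axes, zero at the start; "torque": the same for the moment, N m; "grip_width": finger opening in m.
Only numpy, scipy, OpenCV 4.12 (cv2) and the standard library are available. Lean on these libraries where they do the work, as an engineer would, in place of code of your own. Each camera call takes 0.05 s, during which the arm holds its last target.

## Working session

There is one attempt and no reset: what is moved stays moved. The work goes in short steps, Python scripts to look and compute and a shell command to move; the robot and the scene stay as the last step left them, time stands still between calls to the robot, and variables do not carry over. Pictures are saved under pics/ and viewed, and the job is handed in when it is done.

```bash
mkdir -p pics; ls
cat > h.py <<'E'
import numpy as np, cv2
from workcell import arm
from scipy.spatial.transform import Rotation as R
def save(p,name,crop=None,scale=1):
    im=p["image"][:,:,::-1]
    if crop: im=im[crop[1]:crop[3],crop[0]:crop[2]]
    if scale!=1: im=cv2.resize(im,None,fx=scale,fy=scale,interpolation=cv2.INTER_CUBIC)
    cv2.imwrite("pics/"+name,im)
def f(p): return 240/np.tan(np.radians(p["vfov"])/2)
def V(p,st=None):
    if "view" in p: return np.array(p["view"])
    T=np.eye(4);T[:3,:3]=R.from_euler('xyz',st["tcp_rot"],degrees=True).as_matrix();T[:3,3]=st["tool_pos"]
    return np.linalg.inv(T@np.array(p["mount"]))
def proj(p,X,v):
    c=v[:3,:3]@np.array(X)+v[:3,3]; return np.array([p["cx"]+f(p)*c[0]/c[2],p["cy"]+f(p)*c[1]/c[2]])
def ray(p,u,v_):
    pass
def onplane(p,u,w,v,axis,val):
    Ti=np.linalg.inv(v); d=Ti[:3,:3]@np.array([(u-p["cx"])/f(p),(w-p["cy"])/f(p),1]); o=Ti[:3,3]
    return o+d*(val-o[axis])/d[axis]
def rec(p,t,v):
    Ti=np.linalg.inv(v)
    for r in arm.recognise(p,t):
        c=np.array(r["centre"]); w=Ti[:3,:3]@c+Ti[:3,3]
        print(t,round(r["confidence"],2),w.round(4),proj(p,w,v).round(0))
E
python3 - <<'E'
from h import *
s=arm.state();print(s)
for n in("scene","top","wrist"):
    s=arm.state();p=arm.camera(n);save(p,n+"0.png");v=V(p,s);print(n,f(p),p["cx"],p["cy"],np.linalg.inv(v).round(3).tolist())
    for t in ("thrust_collar","coarse_knob_c","fine_knob_c","end_cap_c","oil_bottle","slide_box","dish"):
        rec(p,t,v)
E
```

```text
pics
{'t': 0.0, 'q': array([-8.71640227e+01,  2.18406756e+01,  7.43874658e+01, -1.21523568e-03,
        8.38572247e+01, -1.23352740e+01]), 'joint_vel': array([ 0.02157402,  0.09080621,  0.00336373, -0.00295342, -0.05553693,
        0.07325529]), 'joint_torque': array([-9.54529496e-04, -4.48459375e+01, -2.31276387e+01, -1.68717002e-04,
        4.85144948e-03, -1.69484514e-05]), 'tool_pos': array([ 0.14392076, -0.53054162,  0.24769874]), 'tcp_rot': array([168.47549724,  89.91462542,  93.64687949]), 'force': array([-0.10969425, -0.5268405 ,  0.74056248]), 'torque': array([0.02191525, 0.04809719, 0.02389514]), 'grip_width': 0.08543941600426974}
scene 460.5908883060296 318.2985724598544 239.27823375417097 [[0.649, 0.601, -0.466, 0.872], [0.76, -0.525, 0.382, -0.384], [-0.015, -0.603, -0.798, 0.697], [0.0, 0.0, 0.0, 1.0]]
thrust_collar 0.51 [0.5679 0.1422 0.1292] [440. 172.]
coarse_knob_c 0.84 [ 0.3843 -0.1577  0.0447] [244. 229.]
coarse_knob_c 0.57 [ 0.4939 -0.1225  0.0614] [296. 250.]
coarse_knob_c 0.56 [ 0.57   -0.0555  0.0455] [355. 262.]
fine_knob_c 0.95 [ 0.5086 -0.2498  0.0498] [241
[... 510 characters left out ...]
 [ 0.3771 -0.1552  0.0458] [353. 314.]
coarse_knob_c 0.87 [ 0.5578 -0.0528  0.0446] [299. 220.]
coarse_knob_c 0.6 [ 0.4868 -0.1109  0.0677] [330. 255.]
fine_knob_c 0.62 [ 0.5013 -0.2442  0.049 ] [399. 248.]
fine_knob_c 0.37 [ 0.709  -0.1245  0.0412] [336. 144.]
end_cap_c 0.49 [ 0.4697 -0.321   0.0472] [439. 265.]
oil_bottle 0.54 [ 0.711  -0.124   0.0431] [336. 143.]
oil_bottle 0.3 [ 0.4821 -0.1111  0.0665] [330. 258.]
slide_box 0.91 [ 0.6973 -0.286   0.0278] [416. 152.]
dish 0.85 [ 0.2882 -0.2463  0.0065] [398. 359.]
wrist 392.2182071391463 326.1545085800727 240.81779001786026 [[0.262, -0.921, -0.29, 0.218], [-0.965, -0.25, -0.077, -0.511], [-0.001, 0.3, -0.954, 0.373], [0.0, 0.0, 0.0, 1.0]]
```

View pics/scene0.png

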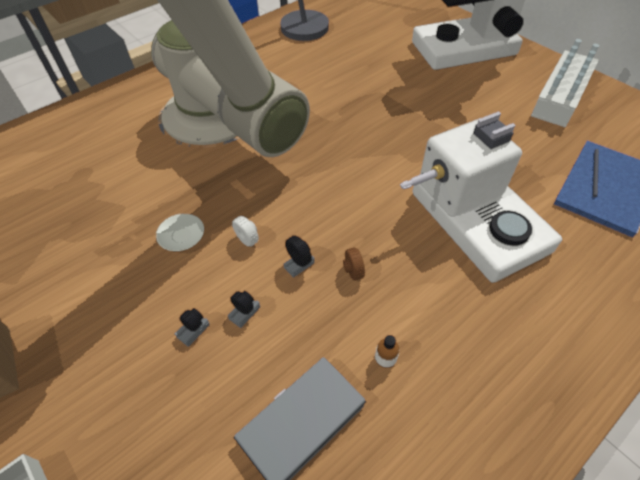

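View pics/top0.png

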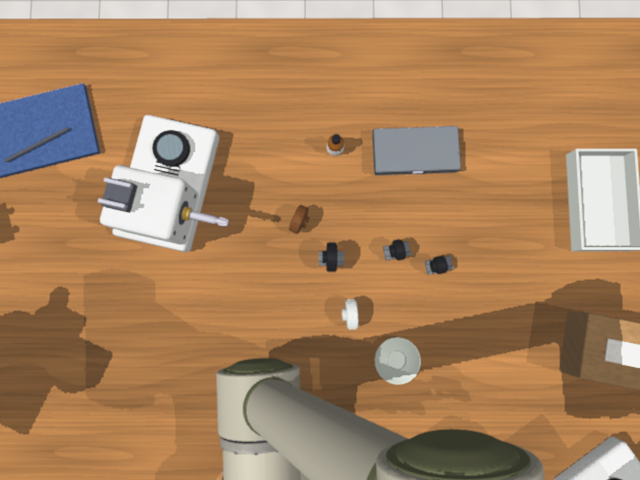

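Run:
```python
from h import *
p=arm.camera("scene")
a=p["image"][200:360,160:400];b=p["image"][100:260,380:580]
im=np.hstack([cv2.resize(a,(480,320),interpolation=2),cv2.resize(b,(300,240),interpolation=2).copy() if 0 else cv2.resize(b,(400,320),interpolation=2)])
cv2.imwrite("pics/crop1.png",cv2.resize(im[:,:,::-1],(800,291)))
t=arm.camera("top")
save(t,"crop2.png",(90,100,470,340),2)
```

```text
(no output)
```

View pics/crop1.png

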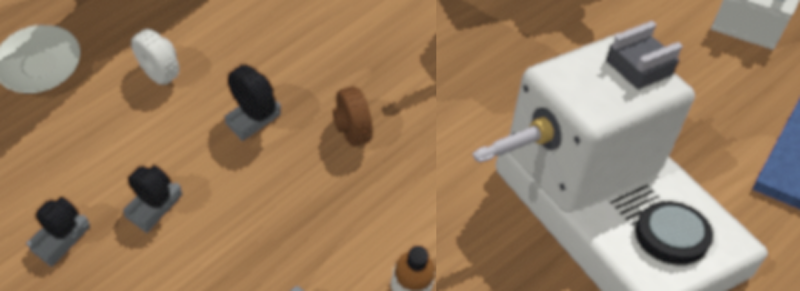

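View pics/crop2.png

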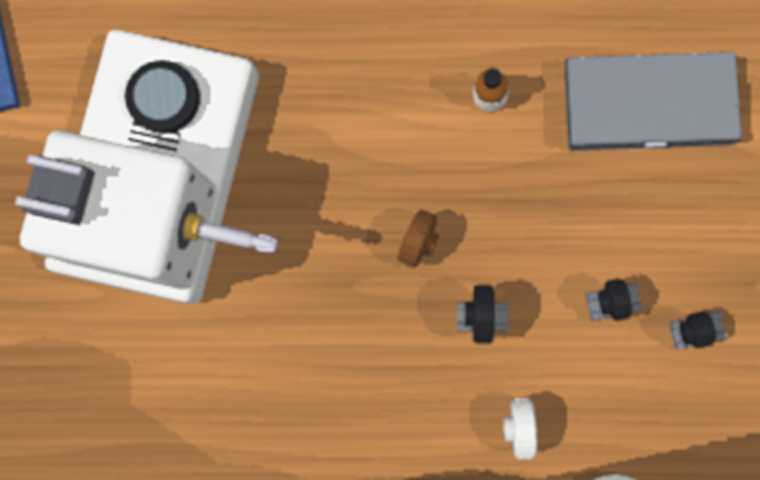

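Run:
```python
from h import *
s=arm.state();r=R.from_euler('xyz',s["tcp_rot"],degrees=True).as_matrix();print(r.round(3))
print(arm.camera("wrist")["mount"])
# shaft line in top: fit pixel
t=arm.camera("top");v=V(t)
for (u,w) in [(90+205/2,100+230/2),(90+272/2,100+243/2)]:
    print(onplane(t,u,w,v,2,0.12).round(4))
for n,uv,z in [("coarse",(90+483/2,100+314/2),.044),("fine",(90+616/2,100+299/2),.036),("cap",(90+700/2,100+328/2),.032)]:
    print(n,onplane(t,*uv,v,2,z).round(4))
```

```text
[[-0.     0.965  0.262]
 [ 0.     0.262 -0.965]
 [-1.     0.    -0.   ]]
[[ 1.20455719e-03 -2.99991221e-01  9.53941202e-01 -1.25092032e-01]
 [-2.16662444e-04 -9.53941950e-01 -2.99991183e-01  7.67319724e-02]
 [ 9.99999251e-01  1.54673303e-04 -1.21407446e-03 -1.08820216e-04]
 [ 0.00000000e+00  0.00000000e+00  0.00000000e+00  1.00000000e+00]]
[0.5548 0.1358 0.12  ]
[0.5431 0.0756 0.12  ]
coarse [ 0.4852 -0.1151  0.044 ]
fine [ 0.5004 -0.2447  0.036 ]
cap [ 0.4724 -0.3266  0.032 ]
```

```bash
python3 -m crank '[1,0.8,0.97,0,0,0,0.64,1,0.8,0.97,0,0,0,0.64,1,0.8,0.97,0,0,0,0.64,1,0.8,0.97,0,0,0,0.64,1,0.8,0.97,0,0,0,0.64,1,0.8,0.97,0,0,0,0.64,1,0.8,0.97,0,0,0,0.64,1,0.8,0.97,0,0,0,0.64,1,0.8,0.97,0,0,0,0.64,1,0.8,0.97,0,0,0,0.64,1,0.8,0.97,0,0,0,0.64,1,0.8,0.97,0,0,0,0.64,1,0.8,0.97,0,0,0,0.64,1,0.8,0.97,0,0,0,0.64,1,0.8,0.97,0,0,0,0.64,1,0.8,0.97,0,0,0,0.64,1,0.8,0.97,0,0,0,0.64]' 60
python3 - <<'E'
from h import *
s=arm.state();r=R.from_euler('xyz',s["tcp_rot"],degrees=True).as_matrix();print(s["t"],s["tool_pos"],r.round(3),s["force"])
p=arm.camera("wrist");save(p,"w1.png");v=V(p,s)
for t in ("thrust_collar","coarse_knob_c","fine_knob_c","end_cap_c"): rec(p,t,v)
E
```

```text
t: 3.1
tool_pos: [0.4928, -0.1033, 0.2492]
tcp_rot: [-27.1, 89.7, -24.4]
force: [0.5, 0.1, 0.0]
grip_width: 0.0852
3.1 [ 0.4928413  -0.10325239  0.24918385] [[ 0.005 -0.046  0.999]
 [-0.002  0.999  0.046]
 [-1.    -0.002  0.004]] [0.54463304 0.12971733 0.02800317]
thrust_collar 0.66 [ 0.7088 -0.2209  0.0327] [538. 334.]
coarse_knob_c 0.84 [ 0.5544 -0.049   0.0493] [404. 150.]
coarse_knob_c 0.81 [ 0.3852 -0.1454  0.0452] [202. 252.]
coarse_knob_c 0.71 [ 0.4875 -0.1074  0.0609] [319. 220.]
fine_knob_c 0.59 [ 0.5004 -0.2396  0.0424] [327. 348.]
end_cap_c 0.7 [ 0.4697 -0.3171  0.0405] [293. 411.]
end_cap_c 0.36 [ 0.2841 -0.2483  0.009 ] [120. 329.]
```

View pics/w1.png

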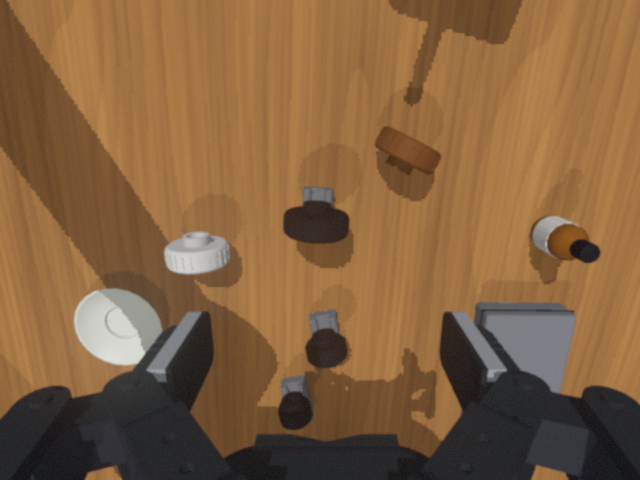

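Run:
```python
from h import *
im=cv2.imread("pics/w1.png")
a=cv2.resize(im[175:255,270:370],None,fx=5,fy=5,interpolation=2)
b=cv2.resize(im[300:440,265:365],None,fx=4,fy=4,interpolation=2)
b=cv2.resize(b,(286,400))
o=np.hstack([a,b]);o=np.clip(o.astype(float)*1.8,0,255).astype(np.uint8);cv2.imwrite("pics/c3.png",o)
```

```text
(no output)
```

View pics/c3.png

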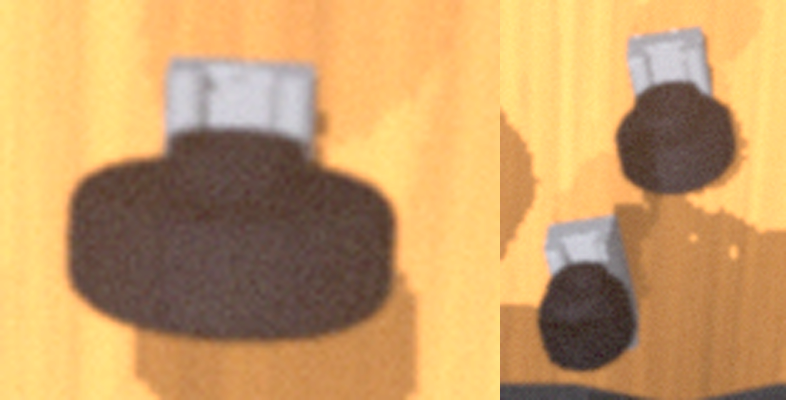

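```bash
cat >> h.py <<'E'
from scipy.optimize import minimize
DIM={"coarse":(.028,.020,.044),"fine":(.020,.018,.036),"cap":(.017,.020,.032)}
a_=np.linspace(0,2*np.pi,48,endpoint=False)
def cyl(r,y0,y1): return np.vstack([np.c_[r*np.cos(a_),np.full(48,y),r*np.sin(a_)] for y in (y0,y1)])
def sil(p,v,name,x,y,yaw,z,S=4,roi=None):
    r,t,_=DIM[name]; m=np.zeros(((roi[3]-roi[1])*S,(roi[2]-roi[0])*S),np.uint8)
    M=R.from_euler('z',yaw,degrees=True).as_matrix()
    for c in (cyl(r,-t/2,t/2),cyl(.012,t/2,t/2+.008)):
        P=c@M.T+[x,y,z]; C=P@v[:3,:3].T+v[:3,3]
        uv=np.c_[p["cx"]+f(p)*C[:,0]/C[:,2]-roi[0]+.5,p["cy"]+f(p)*C[:,1]/C[:,2]-roi[1]+.5]*S
        cv2.fillConvexPoly(m,cv2.convexHull(uv.astype(np.float32)).astype(np.int32),255)
    return m
def fitknob(p,v,name,x0,roi,thr=60,z=None,S=4,mask=None):
    z=z or DIM[name][2]
    if mask is None:
        g=p["image"][roi[1]:roi[3],roi[0]:roi[2]].max(2)
        mask=(g<thr).astype(np.uint8)*255
    M=cv2.resize(mask,None,fx=S,fy=S,interpolation=cv2.INTER_LINEAR).astype(float)/255
    def cost(q):
        s=sil(p,v,name,q[0]/1000,q[1]/1000,q[2],z,S,roi)/255.
        return np.abs(s-M).sum()/S/S
    x0=[x0[0]*1000,x0[1]*1000,x0[2]]
    r=minimize(cost,x0,method="Nelder-Mead",options=dict(initial_simplex=[x0,[x0[0]+4,x0[1],x0[2]],[x0[0],x0[1]+4,x0[2]],[x0[0],x0[1],x0[2]+8]],xatol=.05,fatol=.2))
    return r.x.round(2),r.fun,M.sum()/S/S
E
python3 - <<'E'
from h import *
s=arm.state();p=arm.camera("wrist");v=V(p,s)
for n,x0,roi in (("coarse",(.485,-.115,0),(270,195,370,255)),("fine",(.5,-.245,8),(300,318,355,372)),("cap",(.472,-.326,10),(270,388,320,432))):
    for thr in (50,70):print(n,thr,fitknob(p,v,n,x0,roi,thr))
E
```

```text
coarse 50 (array([492.67, -57.11, -26.89]), np.float64(207.96568627450978), np.float64(207.96568627450978))
coarse 70 (array([ 485.35, -114.01,   -0.9 ]), np.float64(284.2401960784314), np.float64(2149.959803921569))
fine 50 (array([ 511.82, -300.93,  145.59]), np.float64(163.97990196078428), np.float64(163.97990196078428))
fine 70 (array([ 500.27, -245.85,   38.37]), np.float64(183.4950980392157), np.float64(1218.963725490196))
cap 50 (array([ 471.81, -327.51,   15.99]), np.float64(199.92573529411766), np.float64(945.9637254901961))
cap 70 (array([ 471.24, -323.09,    4.81]), np.float64(142.62524509803922), np.float64(1073.9553921568627))
```

```bash
sed -i 's/g=p\["image"\]\[roi\[1\]:roi\[3\],roi\[0\]:roi\[2\]\].max(2)/g=cv2.GaussianBlur(p["image"],(3,3),0)[roi[1]:roi[3],roi[0]:roi[2]].max(2)/' h.py
python3 - <<'E'
from h import *
s=arm.state();p=arm.camera("wrist");v=V(p,s)
for n,x0,roi in (("coarse",(.485,-.115,0),(270,195,370,255)),("fine",(.5,-.245,8),(300,318,355,372)),("cap",(.472,-.326,10),(270,388,320,432))):
    for thr in (70,80,90):print(n,thr,fitknob(p,v,n,x0,roi,thr))
print(p["image"][222,270:370:3].max(1),p["image"][345,300:360:3].max(1))
E
```

```text
coarse 70 (array([ 485.19, -114.41,   -0.67]), np.float64(308.16519607843134), np.float64(2122.9607843137255))
coarse 80 (array([ 485.41, -113.88,    0.49]), np.float64(241.08872549019608), np.float64(2193.959803921569))
coarse 90 (array([ 4.8554e+02, -1.1412e+02, -2.3000e-01]), np.float64(181.40416666666664), np.float64(2267.958823529412))
fine 70 (array([ 500.88, -245.61,   43.78]), np.float64(186.54509803921567), np.float64(1197.964705882353))
fine 80 (array([ 499.92, -244.23,   21.89]), np.float64(167.63088235294117), np.float64(1257.9627450980392))
fine 90 (array([ 500.19, -244.36,   20.99]), np.float64(126.50294117647059), np.float64(1313.9607843137255))
cap 70 (array([ 471.12, -322.92,    7.01]), np.float64(143.52696078431373), np.float64(1061.956862745098))
cap 80 (array([ 471.34, -323.13,  -12.5 ]), np.float64(118.93897058823529), np.float64(1145.9598039215687))
cap 90 (array([ 471.48, -322.37,  -17.17]), np.float64(126.32549019607845), np.float64(1217.9598039215687))
[164 170 167 167 162  90  55  53  55  57  55  55  54  61  52  55  56  54
  57  52  56  55  56  51  54  50  51 139 158 156 160 165 162 162] [168 167 148  54  52  50  46  52  50  58  55  50  54  51  52  50  71 143
 164 173]
```

Run:
```python
from h import *
s=arm.state();p=arm.camera("wrist");v=V(p,s)
def P(u,w):return onplane(p,u,w,v,2,.018)
def edge(a,b):
    d=P(*b)-P(*a);print(np.degrees(np.arctan2(d[1],d[0])), np.linalg.norm(d), (P(*a)+P(*b))/2)
edge((270+168/5,175+61/5),(270+316/5,175+64/5))
k=100/286
edge((265+(628-500)*k,300+42*.35),(265+(702-500)*k,300+30*.35))
edge((265+(545-500)*k,300+229*.35),(265+(612-500)*k,300+216*.35))
```

```text
1.1372544130835343 0.027015664500517657 [ 0.48476767 -0.08971155  0.018     ]
12.466114535328726 0.02656425976253532 [ 0.49351302 -0.21654089  0.018     ]
15.012031569258232 0.02582259873578284 [ 0.46415879 -0.29543995  0.018     ]
```

```bash
python3 -m crank '[1,-0.037,-0.054,-0.9,0,0,-0.036,1,-0.037,-0.054,-0.9,0,0,-0.036,1,-0.037,-0.054,-0.9,0,0,-0.036,1,-0.037,-0.054,-0.9,0,0,-0.036,1,-0.037,-0.054,-0.9,0,0,-0.036,1,-0.037,-0.054,-0.9,0,0,-0.036,1,-0.037,-0.054,-0.9,0,0,-0.036,1,0,0,-0.3,0,0,0,1,0,0,0,0,0,0]'
python3 - <<'E'
from h import *
s=arm.state();r=R.from_euler('xyz',s["tcp_rot"],degrees=True).as_matrix();print(s["t"],s["tool_pos"],r.round(3).tolist())
p=arm.camera("wrist");save(p,"w2.png")
E
```

```text
t: 4.4
tool_pos: [0.4823, -0.1216, 0.0811]
tcp_rot: [-30.6, 89.4, -30.9]
force: [-0.1, -0.4, 0.3]
grip_width: 0.0852
4.4 [ 0.48232164 -0.12161668  0.08108188] [[0.01, 0.005, 1.0], [-0.006, 1.0, -0.005], [-1.0, -0.006, 0.01]]
```

View pics/w2.png

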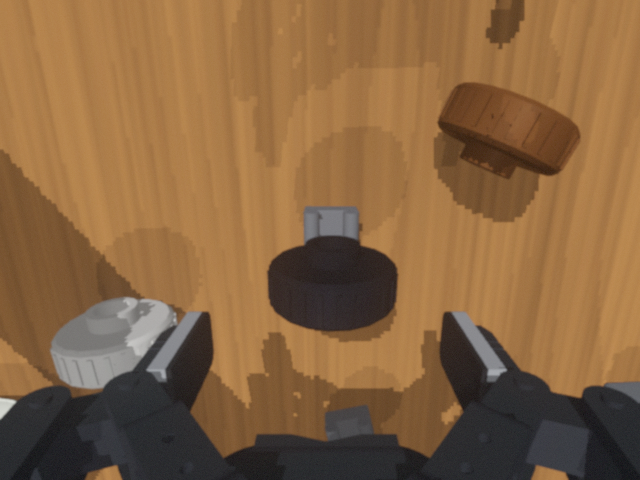

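Run:
```python
from h import *
s=arm.state();p=arm.camera("wrist");v=V(p,s)
for thr in (75,90):print(fitknob(p,v,"coarse",(.485,-.115,0),(255,225,410,335),thr))
print(proj(p,[.4854,-.1141,.044],v))
```

```text
(array([ 485.33, -113.58,   -4.38]), np.float64(988.3093137254901), np.float64(9621.908823529411))
(array([ 485.31, -113.88,   -1.36]), np.float64(834.1512254901961), np.float64(9824.905882352941))
[331.70876629 279.22645598]
```

```bash
python3 -m crank '[1,0.06,0.15,-0.5,0,0,0,1,0.06,0.15,-0.5,0,0,0,1,0,0,-0.4,0,0,0,1,0,0,0,0,0,0]'
```

```text
t: 4.9
tool_pos: [0.4883, -0.1153, 0.0505]
tcp_rot: [-28.7, 88.7, -29.0]
force: [0.3, -0.9, -0.1]
grip_width: 0.0856
```

```bash
cat > st.py <<'E'
from h import *
for i in range(1):
    s=arm.state();r=R.from_euler('xyz',s["tcp_rot"],degrees=True).as_matrix()
    zz=r[:,2]
    # error rotvec to make x->down, and yaw
    e=np.cross(r[:,0],[0,0,-1])
    print(round(s["t"],2),s["tool_pos"].round(4),"yaw(zaxis)",round(np.degrees(np.arctan2(zz[1],zz[0])),2),"level-turn units",(e/.12).round(3),"F",s["force"].round(2),"T",s["torque"].round(2),"w",round(s["grip_width"],4))
E
python3 -m crank '[1,0,0,0,0,0,0]'; python3 st.py
```

```text
t: 5.0
tool_pos: [0.4886, -0.1156, 0.0511]
tcp_rot: [-28.7, 88.6, -28.9]
force: [0.1, -0.5, 0.7]
grip_width: 0.0855
5.0 [ 0.4886 -0.1156  0.0511] yaw(zaxis) -0.26 level-turn units [0.096 0.174 0.   ] F [ 0.13 -0.47  0.71] T [ 0.03 -0.07  0.03] w 0.0855
```

```bash
python3 -m crank '[1,-0.1,0.05,-0.3,0.08,0.15,0.05,1,0,0,0,0,0,0]';python3 st.py
```

```text
t: 5.2
tool_pos: [0.4863, -0.1146, 0.0442]
tcp_rot: [-32.3, 89.8, -32.2]
force: [-0.0, -0.1, 0.4]
grip_width: 0.0855
5.2 [ 0.4863 -0.1146  0.0442] yaw(zaxis) 0.11 level-turn units [0.016 0.026 0.   ] F [-0.03 -0.11  0.38] T [ 0.04 -0.04 -0.03] w 0.0855
```

Good enough; a final small adjustment and close.

```bash
python3 -m crank '[1,-0.04,0.03,-0.08,0,0,0,0.5,0,0,0,0,0,0,0.4,0,0,0,0,0,0,0.3,0,0,0,0,0,0,0.3,0,0,0,0,0,0,0.3,0,0,0,0,0,0]' 60;python3 st.py
```

```text
t: 5.8
tool_pos: [0.4853, -0.114, 0.0427]
tcp_rot: [-32.5, 89.8, -32.4]
force: [0.3, 0.5, -0.4]
grip_width: 0.0543
5.8 [ 0.4853 -0.114   0.0427] yaw(zaxis) 0.1 level-turn units [0.019 0.03  0.   ] F [ 0.31  0.5  -0.42] T [ 0.03 -0.02  0.01] w 0.0543
```

```bash
python3 -m crank '[0.3,0,0,0.6,0,0,0,0.3,0,0,0.8,0,0,0,0.3,0.1,0.3,0.8,0,0,-0.2,0.3,0.3,0.8,0.6,0,0,-0.27,0.3,0.3,0.8,0.2,0,0,-0.27,0.3,0.3,0.8,0,0,0,-0.27,0.3,0.3,0.8,0,0,0,-0.27,0.3,0.3,0.7,0,0,0,-0.27,0.3,0.3,0.5,0,0,0,-0.27,0.3,0,0,0,0,0,0,0.3,0,0,0,0,0,0]';python3 st.py
python3 - <<'E'
from h import *
p=arm.camera("wrist");save(p,"w3.png")
p=arm.camera("top");save(p,"t3.png",(120,150,360,300),3)
E
```

```text
t: 6.9
tool_pos: [0.5327, 0.0081, 0.1189]
tcp_rot: [-70.5, 90.0, -83.5]
force: [1.1, -0.6, -2.2]
grip_width: 0.0544
6.9 [0.5327 0.0081 0.1189] yaw(zaxis) -12.95 level-turn units [0.003 0.    0.   ] F [ 1.08 -0.64 -2.18] T [-0.02 -0.02  0.01] w 0.0544
```

View pics/w3.png

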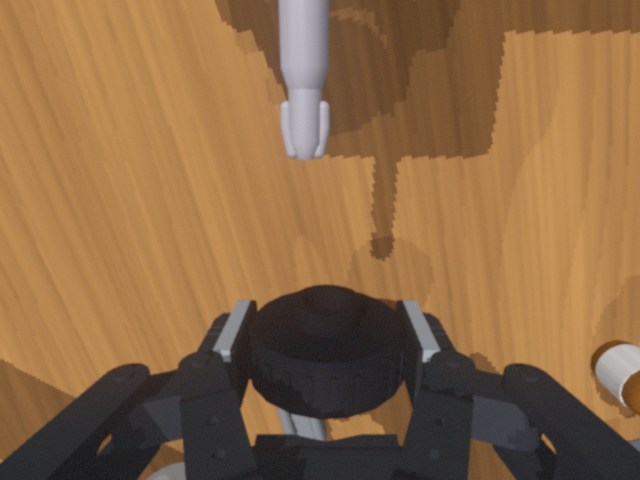

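View pics/t3.png

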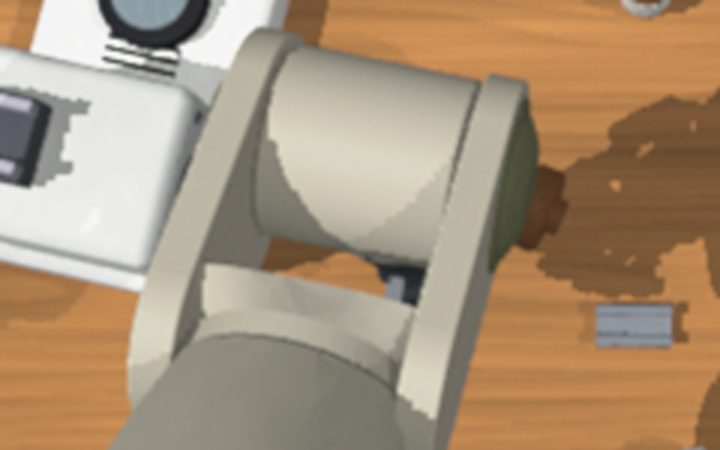

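```bash
cat > shaft.py <<'E'
from h import *
import sys
def shaft(rows,lo,hi,name="wrist",dbg=True):
    s=arm.state();p=arm.camera("wrist");v=V(p,s)
    im=cv2.GaussianBlur(p["image"],(3,3),0).astype(int)
    sat=im.max(2)-im.min(2)
    mids=[]
    for r in rows:
        m=np.where(sat[r,lo:hi]<45)[0]+lo
        if len(m)<5: continue
        a,b=m[0],m[-1]
        A=onplane(p,a-.5,r,v,2,.12);B=onplane(p,b+.5,r,v,2,.12)
        mids.append(np.r_[(A+B)/2,np.linalg.norm(A-B)*1000,a,b,r])
    return np.array(mids),s,p,v
if __name__=="__main__":
    m,s,p,v=shaft(list(range(4,160,8)),265,345)
    for q in m: print(q.round(4))
    k=m[(m[:,3]>12.5)&(m[:,3]<17)&(m[:,6]<80)]
    c=np.polyfit(k[:,1],k[:,0],1);print("x=a*y+b",c,"yaw",-np.degrees(np.arctan(c[0])))
E
python3 shaft.py
```

```text
[5.50300e-01 1.13600e-01 1.20000e-01 1.44924e+01 2.77000e+02 3.28000e+02
 4.00000e+00]
[5.49800e-01 1.11700e-01 1.20000e-01 1.45708e+01 2.77000e+02 3.28000e+02
 1.20000e+01]
[5.493e-01 1.098e-01 1.200e-01 1.465e+01 2.770e+02 3.280e+02 2.000e+01]
[5.489e-01 1.078e-01 1.200e-01 1.473e+01 2.770e+02 3.280e+02 2.800e+01]
[5.48500e-01 1.05800e-01 1.20000e-01 1.45262e+01 2.78000e+02 3.28000e+02
 3.60000e+01]
[5.48000e-01 1.03800e-01 1.20000e-01 1.46064e+01 2.78000e+02 3.28000e+02
 4.40000e+01]
[5.47500e-01 1.01800e-01 1.20000e-01 1.46876e+01 2.78000e+02 3.28000e+02
 5.20000e+01]
[5.47000e-01 9.97000e-02 1.20000e-01 1.47697e+01 2.78000e+02 3.28000e+02
 6.00000e+01]
[5.46600e-01 9.76000e-02 1.20000e-01 1.45614e+01 2.79000e+02 3.28000e+02
 6.80000e+01]
[5.46100e-01 9.55000e-02 1.20000e-01 1.28865e+01 2.82000e+02 3.25000e+02
 7.60000e+01]
[5.45600e-01 9.34000e-02 1.20000e-01 1.17816e+01 2.84000e+02 3.23000e+02
 8.40000e+01]
[5.4500e-01 9.1300e-02 1.2000e-01 1.0664e+01 2.8600e+02 3.2100e+02
 9.2000e+01]
[5.45100e-01 8.90000e-02 1.20000e-01 1.37045e+01 2.83000e+02 3.28000e+02
 1.00000e+02]
[5.4440e-01 8.6800e-02 1.2000e-01 1.5282e+01 2.8000e+02 3.3000e+02
 1.0800e+02]
[5.43800e-01 8.46000e-02 1.20000e-01 1.53709e+01 2.80000e+02 3.30000e+02
 1.16000e+02]
[5.43100e-01 8.24000e-02 1.20000e-01 1.51577e+01 2.80000e+02 3.29000e+02
 1.24000e+02]
[5.4250e-01 8.0100e-02 1.2000e-01 1.4637e+01 2.8100e+02 3.2800e+02
 1.3200e+02]
[5.42000e-01 7.78000e-02 1.20000e-01 1.34966e+01 2.83000e+02 3.26000e+02
 1.40000e+02]
[5.41500e-01 7.55000e-02 1.20000e-01 1.26513e+01 2.85000e+02 3.25000e+02
 1.48000e+02]
[5.4100e-01 7.3100e-02 1.2000e-01 9.6229e+00 2.9000e+02 3.2000e+02
 1.5600e+02]
x=a*y+b [0.23225178 0.52387261] yaw -13.07523949727829
```

```bash
python3 -m crank '[0.3,-0.25,0,0,0,0,0,0.3,0.12,0.6,0,0,0,0,0.3,0.13,0.5,0,0,0,0,0.3,0.1,0.3,0,0,0,0,0.3,0,0,0,0,0,0]';python3 st.py; python3 shaft.py | tail -1
python3 - <<'E'
from h import *
p=arm.camera("wrist");save(p,"w4.png")
E
```

```text
t: 7.55
tool_pos: [0.5347, 0.0442, 0.1192]
tcp_rot: [-18.0, 90.0, -31.2]
force: [-0.1, 0.2, -1.7]
grip_width: 0.0541
7.55 [0.5347 0.0442 0.1192] yaw(zaxis) -13.12 level-turn units [0.001 0.002 0.   ] F [-0.05  0.24 -1.72] T [ 0.02 -0.05  0.01] w 0.0541
x=a*y+b [0.21538767 0.52537015] yaw -12.155109016651947
```

View pics/w4.png

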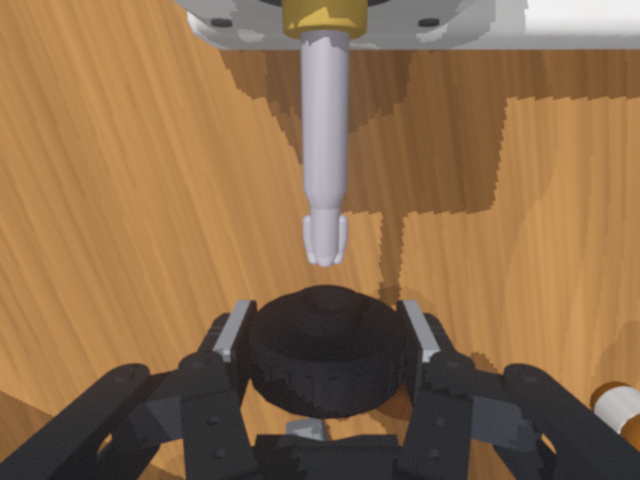

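```bash
python3 -m crank '[0.3,0.08,0.39,-0.01,0,0,0,0.3,0.09,0.39,0,0,0,0,0.3,0.09,0.39,0,0,0,0]';python3 st.py;python3 -m crank '[0.3,0.09,0.39,0,0,0,0,0.3,0.09,0.39,0,0,0,0]';python3 st.py
```

```text
t: 7.95
tool_pos: [0.5413, 0.0734, 0.1188]
tcp_rot: [-105.3, 90.0, -118.6]
force: [1.0, 0.1, -1.8]
grip_width: 0.0543
7.95 [0.5413 0.0734 0.1188] yaw(zaxis) -13.29 level-turn units [ 0.004 -0.002  0.   ] F [ 0.97  0.14 -1.76] T [ 0.03 -0.05  0.03] w 0.0543
t: 8.15
tool_pos: [0.5462, 0.095, 0.1188]
tcp_rot: [-104.4, 90.0, -117.6]
force: [-0.7, 0.1, -1.2]
grip_width: 0.054
8.15 [0.5462 0.095  0.1188] yaw(zaxis) -13.27 level-turn units [ 0.003 -0.002  0.   ] F [-0.73  0.13 -1.17] T [-0.03 -0.04  0.03] w 0.054
```

```bash
python3 -m crank '[0.3,0.08,0.35,0,0,0,0,0.3,0.06,0.28,0,0,0,0,0.3,0.02,0.1,0,0,0,0]';python3 st.py
python3 - <<'E'
from h import *
p=arm.camera("wrist");save(p,"w5.png")
E
```

```text
t: 8.45
tool_pos: [0.5507, 0.1162, 0.1187]
tcp_rot: [-111.0, 90.0, -124.1]
force: [0.6, 0.3, -1.9]
grip_width: 0.0541
8.45 [0.5507 0.1162 0.1187] yaw(zaxis) -13.17 level-turn units [ 0.003 -0.002  0.   ] F [ 0.57  0.29 -1.89] T [ 0.01 -0.02  0.  ] w 0.0541
```

View pics/w5.png

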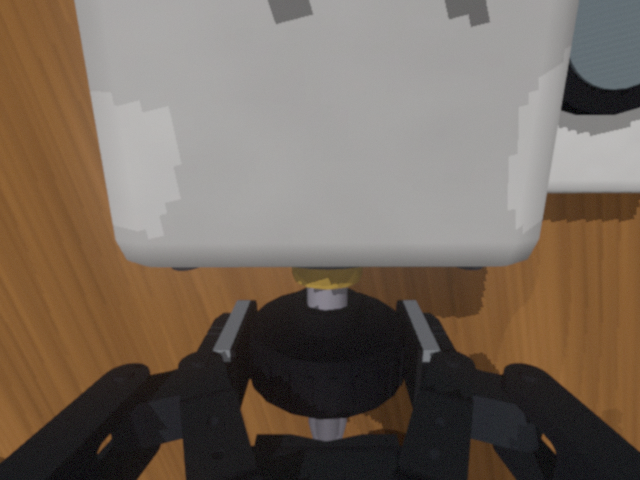

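```bash
python3 -m crank '[0.3,0.03,0.12,0,0,0,0,0.3,0.01,0.05,0,0,0,0]';python3 st.py;python3 -m crank '[0.3,0.01,0.04,0,0,0,0]';python3 st.py;python3 -m crank '[0.3,0.01,0.04,0,0,0,0]';python3 st.py
```

```text
t: 8.7
tool_pos: [0.5517, 0.1205, 0.1187]
tcp_rot: [-123.3, 90.0, -136.4]
force: [0.0, 0.1, -1.1]
grip_width: 0.0545
8.7 [0.5517 0.1205 0.1187] yaw(zaxis) -13.19 level-turn units [ 0.003 -0.003  0.   ] F [ 0.01  0.13 -1.06] T [-0.01  0.02 -0.02] w 0.0545
t: 8.8
tool_pos: [0.5519, 0.1214, 0.1187]
tcp_rot: [-122.1, 90.0, -135.3]
force: [0.3, 0.5, -0.5]
grip_width: 0.0543
8.8 [0.5519 0.1214 0.1187] yaw(zaxis) -13.21 level-turn units [ 0.004 -0.004  0.   ] F [ 0.28  0.45 -0.5 ] T [0.01 0.04 0.01] w 0.0543
t: 8.9
tool_pos: [0.5522, 0.1223, 0.1187]
tcp_rot: [-120.3, 90.0, -133.5]
force: [-0.2, -0.1, -1.3]
grip_width: 0.0542
8.9 [0.5522 0.1223 0.1187] yaw(zaxis) -13.22 level-turn units [ 0.004 -0.004  0.   ] F [-0.22 -0.09 -1.28] T [ 0.02 -0.03  0.  ] w 0.0542
```

```bash
python3 -m crank '[0.3,0.01,0.04,0,0,0,0]';python3 st.py;python3 -m crank '[0.3,0.01,0.04,0,0,0,0]';python3 st.py;python3 -m crank '[0.3,0.01,0.04,0,0,0,0]';python3 st.py
```

```text
t: 9.0
tool_pos: [0.5525, 0.1232, 0.1187]
tcp_rot: [-119.5, 90.0, -132.7]
force: [0.4, 0.3, -1.0]
grip_width: 0.0546
9.0 [0.5525 0.1232 0.1187] yaw(zaxis) -13.24 level-turn units [ 0.004 -0.004  0.   ] F [ 0.4   0.29 -1.02] T [-0.01 -0.    0.01] w 0.0546
t: 9.1
tool_pos: [0.5527, 0.124, 0.1187]
tcp_rot: [-115.8, 89.9, -129.0]
force: [-1.1, -1.6, -0.4]
grip_width: 0.0546
9.1 [0.5527 0.124  0.1187] yaw(zaxis) -13.25 level-turn units [ 0.006 -0.005  0.   ] F [-1.09 -1.56 -0.36] T [-0.37  0.1   0.04] w 0.0546
t: 9.2
tool_pos: [0.5529, 0.1248, 0.1187]
tcp_rot: [-110.6, 89.9, -123.9]
force: [-1.4, -2.5, -1.6]
grip_width: 0.0545
9.2 [0.5529 0.1248 0.1187] yaw(zaxis) -13.25 level-turn units [ 0.012 -0.008  0.   ] F [-1.43 -2.45 -1.57] T [-0.36  0.12  0.07] w 0.0545
```

```bash
python3 -m crank '[0.6,0,0,0,0,0,0,1,0,0,0,0,0,0,1,0,0,0,0,0,0,1,0,0,0.1,0,0,0]';python3 st.py
python3 - <<'E'
from h import *
p=arm.camera("wrist");save(p,"w6.png")
E
```

```text
t: 9.6
tool_pos: [0.5532, 0.1251, 0.1215]
tcp_rot: [-87.7, 90.0, -100.9]
force: [-0.9, 1.1, 0.2]
grip_width: 0.0855
9.6 [0.5532 0.1251 0.1215] yaw(zaxis) -13.26 level-turn units [ 0.006 -0.001  0.   ] F [-0.91  1.05  0.23] T [ 0.01  0.03 -0.05] w 0.0855
```

View pics/w6.png

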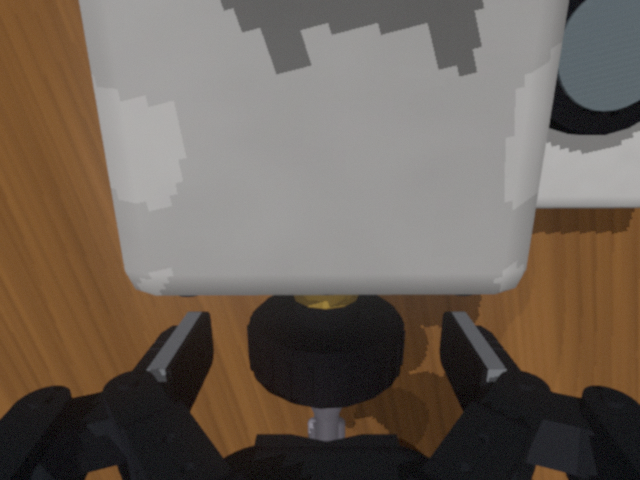

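```bash
python3 -m crank '[1,0,0,0.8,0,0,0,1,0,0,0.9,0,0,0,1,0,0,0.9,0,0,0,1,-0.1,-0.4,0.5,0,0,0.1,1,-0.14,-0.98,0,0,0,0.26,1,-0.14,-0.98,0,0,0,0.26,1,-0.14,-0.98,0,0,0,0.26,1,-0.14,-0.98,0,0,0,0.26,1,-0.14,-0.98,-0.1,0,0,0.26,1,-0.14,-0.98,-0.3,0,0,0.26,1,-0.14,-0.98,-0.3,0,0,0.26,1,-0.14,-0.98,-0.3,0,0,0.26,1,-0.14,-0.98,-0.3,0,0,0.26,1,-0.14,-0.98,-0.3,0,0,0.26,1,-0.14,-0.98,-0.3,0,0,0.26,1,-0.14,-0.98,-0.3,0,0,0.26,1,-0.14,-0.98,-0.3,0,0,0.26,1,-0.14,-0.5,-0.3,0,0,0.26,1,0,0,0,0,0,0]';python3 st.py
python3 - <<'E'
from h import *
s=arm.state();p=arm.camera("wrist");save(p,"w7.png");v=V(p,s)
rec(p,"fine_knob_c",v);rec(p,"end_cap_c",v)
print(proj(p,[.5,-.2447,.036],v))
E
```

```text
t: 11.55
tool_pos: [0.4998, -0.2287, 0.1358]
tcp_rot: [-10.7, 89.2, 2.9]
force: [-0.8, 0.3, -0.1]
grip_width: 0.0854
11.55 [ 0.4998 -0.2287  0.1358] yaw(zaxis) 13.65 level-turn units [-0.006  0.11   0.   ] F [-0.78  0.34 -0.12] T [0.01 0.03 0.03] w 0.0854
fine_knob_c 0.85 [ 0.4995 -0.2412  0.0455] [319. 275.]
end_cap_c 0.65 [ 0.4705 -0.3209  0.0405] [248. 372.]
[318.23776851 274.36957298]
```

View pics/w7.png

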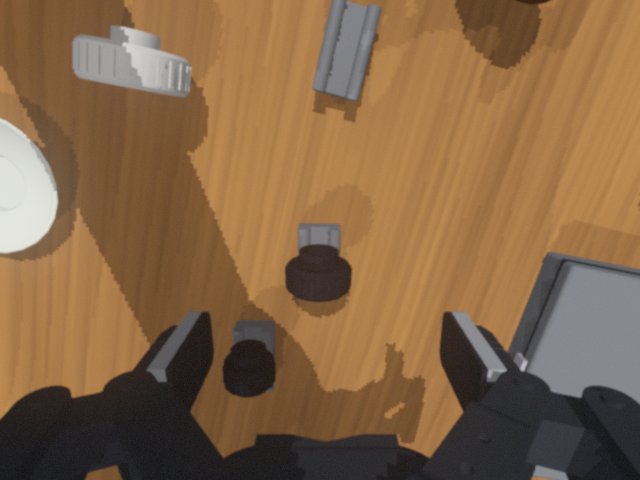

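Run:
```python
from h import *
s=arm.state();p=arm.camera("wrist");v=V(p,s)
for thr in (80,90):print(fitknob(p,v,"fine",(.4995,-.2447,12),(270,238,370,310),thr),fitknob(p,v,"cap",(.472,-.326,13),(210,335,285,400),thr))
im=p["image"][:,:,::-1]
o=np.hstack([cv2.resize(im[215:305,275:365],(400,400),interpolation=2),cv2.resize(im[310:400,205:295],(400,400),interpolation=2)])
cv2.imwrite("pics/c7.png",np.clip(o*1.6,0,255).astype(np.uint8))
```

```text
(array([ 499.78, -244.72,   11.66]), np.float64(395.74681372549014), np.float64(2915.9450980392157)) (array([ 470.69, -322.61,    6.88]), np.float64(348.3575980392157), np.float64(2916.9107843137253))
(array([ 499.71, -244.64,   11.04]), np.float64(325.0066176470588), np.float64(2990.9460784313724)) (array([ 471.08, -322.68,    7.23]), np.float64(408.1899509803922), np.float64(3039.923529411765))
```

View pics/c7.png

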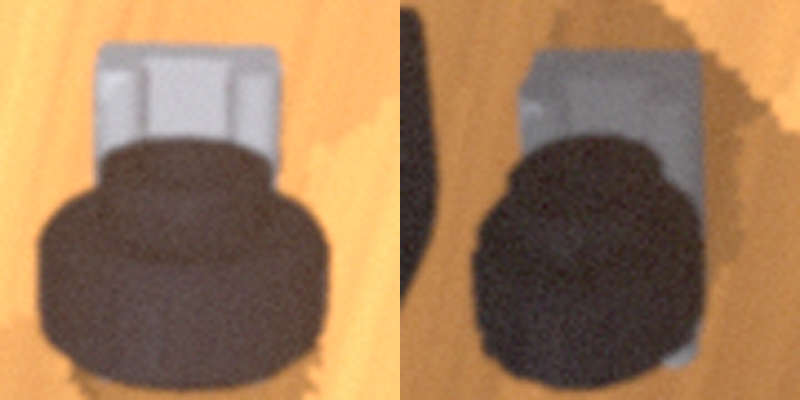

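```bash
python3 -m crank '[1,0,-0.2,-0.6,0,0.08,-0.08,1,0,-0.2,-0.8,0,0,-0.08,1,0,-0.2,-0.8,0,0,0,1,0,0,-0.8,0,0,0,1,0,0,-0.3,0,0,0,1,0,0,0,0,0,0]';python3 st.py
```

```text
t: 12.35
tool_pos: [0.5019, -0.2395, 0.0499]
tcp_rot: [-30.7, 89.7, -18.0]
force: [-0.1, -0.6, -0.0]
grip_width: 0.0855
12.35 [ 0.5019 -0.2395  0.0499] yaw(zaxis) 12.71 level-turn units [0.013 0.041 0.   ] F [-0.11 -0.6  -0.01] T [ 0.02 -0.02  0.03] w 0.0855
```

```bash
python3 -m crank '[1,-0.08,-0.2,-0.3,0.01,0.03,0,1,0,0,-0.25,0,0,0,1,0,0,0,0,0,0]';python3 st.py
```

```text
t: 12.65
tool_pos: [0.5005, -0.2451, 0.0364]
tcp_rot: [-46.8, 89.8, -34.1]
force: [0.4, 0.0, 0.8]
grip_width: 0.0858
12.65 [ 0.5005 -0.2451  0.0364] yaw(zaxis) 12.73 level-turn units [0.016 0.023 0.   ] F [0.4  0.04 0.76] T [ 0.01  0.05 -0.  ] w 0.0858
```

```bash
python3 -m crank '[0.6,-0.03,0,-0.06,0.01,0.02,0,0.3,0,0,0,0,0,0,0.2,0,0,0,0,0,0,0.1,0,0,0,0,0,0,0.1,0,0,0,0,0,0,0.1,0,0,0,0,0,0]' 60;python3 st.py
```

```text
t: 13.25
tool_pos: [0.5002, -0.2454, 0.0362]
tcp_rot: [-59.5, 89.8, -46.7]
force: [-0.0, 0.3, -0.6]
grip_width: 0.0383
13.25 [ 0.5002 -0.2454  0.0362] yaw(zaxis) 12.73 level-turn units [0.018 0.017 0.   ] F [-0.05  0.26 -0.62] T [ 0.03  0.09 -0.  ] w 0.0383
```

```bash
python3 -m crank '[0.1,0,0,0.6,0,0,0,0.1,0,0,0.9,0,0,0,0.1,0.05,0.4,0.9,0,0,-0.2,0.1,0.1,0.9,0.6,0,0,-0.35,0.1,0.11,0.98,0.15,0,0,-0.35,0.1,0.11,0.98,0,0,0,-0.35,0.1,0.11,0.98,0,0,0,-0.35,0.1,0.11,0.98,0,0,0,-0.35,0.1,0.11,0.98,0,0,0,-0.35,0.1,0.11,0.98,0,0,0,-0.35,0.1,0.11,0.98,0,0,0,-0.35,0.1,0.11,0.98,0,0,0,-0.35,0.1,0.11,0.9,0,0,0,-0.3,0.1,0.11,0.5,0,0,0,-0.2,0.1,0,0,0,0,0,0]';python3 st.py
python3 - <<'E'
from h import *
s=arm.state();p=arm.camera("wrist");save(p,"w8.png");v=V(p,s)
E
```

```text
t: 14.75
tool_pos: [0.5305, 0.029, 0.117]
tcp_rot: [-15.9, 89.9, -30.9]
force: [0.9, 0.1, -0.9]
grip_width: 0.0385
14.75 [0.5305 0.029  0.117 ] yaw(zaxis) -14.95 level-turn units [0.007 0.012 0.   ] F [ 0.94  0.07 -0.92] T [0.   0.04 0.03] w 0.0385
```

View pics/w8.png

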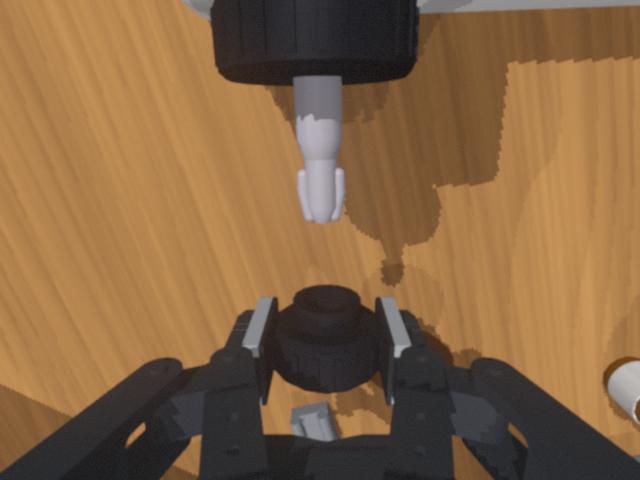

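```bash
python3 -m crank '[0.1,0,0,0.12,0,0,0.25,0.1,0.07,0.3,0,0,0,0,0.1,0.05,0.2,0,0,0,0,0.1,0,0,0,0,0,0]';python3 st.py
python3 - <<'E'
from h import *
s=arm.state();p=arm.camera("wrist");save(p,"w9.png",(200,150,460,410),2);v=V(p,s)
print([ (q*np.array([1])).round(1) for q in (proj(p,[.5407,.0725,.12],v),proj(p,[.5464,.097,.12],v))])
E
```

```text
t: 15.2
tool_pos: [0.5334, 0.0394, 0.1197]
tcp_rot: [-55.3, 89.9, -68.6]
force: [0.4, 1.2, -0.8]
grip_width: 0.0379
15.2 [0.5334 0.0394 0.1197] yaw(zaxis) -13.27 level-turn units [0.01  0.004 0.   ] F [ 0.39  1.18 -0.79] T [ 0.04 -0.01  0.01] w 0.0379
[array([325.1, 251.6]), array([324.8, 176.6])]
```

View pics/w9.png

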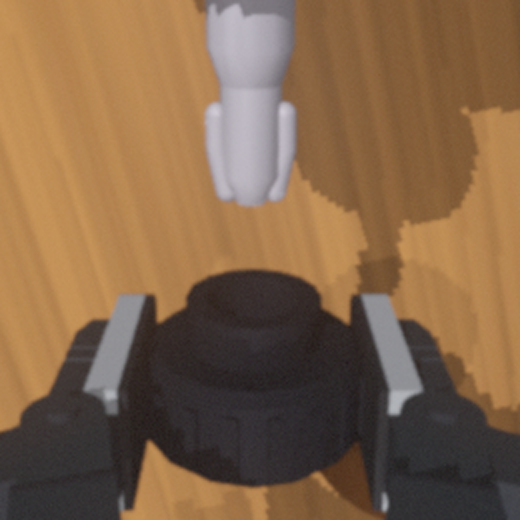

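```bash
python3 -m crank '[0.1,0.07,0.39,0.01,0,0,0,0.1,0.09,0.39,0,0,0,0]';python3 st.py;python3 -m crank '[0.1,0.08,0.35,0,0,0,0,0.1,0.07,0.3,0,0,0,0]';python3 st.py;python3 -m crank '[0.1,0.05,0.25,0,0,0,0,0.1,0.05,0.2,0,0,0,0]';python3 st.py
```

```text
t: 15.45
tool_pos: [0.5374, 0.0587, 0.1198]
tcp_rot: [-77.8, 89.9, -91.2]
force: [0.2, 0.2, -0.6]
grip_width: 0.0379
15.45 [0.5374 0.0587 0.1198] yaw(zaxis) -13.4 level-turn units [ 0.012 -0.     0.   ] F [ 0.18  0.23 -0.64] T [ 0.01 -0.05  0.02] w 0.0379
t: 15.65
tool_pos: [0.5415, 0.077, 0.1197]
tcp_rot: [-77.4, 89.9, -90.7]
force: [0.0, 0.8, 0.1]
grip_width: 0.0386
15.65 [0.5415 0.077  0.1197] yaw(zaxis) -13.37 level-turn units [ 0.011 -0.     0.   ] F [0.04 0.8  0.05] T [ 0.   -0.02  0.01] w 0.0386
t: 15.85
tool_pos: [0.5442, 0.0901, 0.1197]
tcp_rot: [-78.4, 89.9, -91.7]
force: [0.2, -0.8, -0.6]
grip_width: 0.038
15.85 [0.5442 0.0901 0.1197] yaw(zaxis) -13.31 level-turn units [ 0.01 -0.    0.  ] F [ 0.18 -0.8  -0.55] T [ 0.03 -0.02  0.03] w 0.038
```

```bash
python3 -m crank '[0.1,0.07,0.14,0,0,0,0]';python3 st.py;python3 -m crank '[0.1,0.01,0.06,0,0,0,0]';python3 st.py;python3 -m crank '[0.1,0.01,0.05,0,0,0,0]';python3 st.py;python3 -m crank '[0.1,0.01,0.04,0,0,0,0]';python3 st.py
```

```text
t: 15.95
tool_pos: [0.546, 0.0942, 0.1196]
tcp_rot: [-79.7, 89.9, -92.9]
force: [-0.3, 0.1, -0.8]
grip_width: 0.0381
15.95 [0.546  0.0942 0.1196] yaw(zaxis) -13.28 level-turn units [ 0.01  -0.001  0.   ] F [-0.33  0.09 -0.79] T [-0.06  0.01  0.01] w 0.0381
t: 16.05
tool_pos: [0.5465, 0.0961, 0.1196]
tcp_rot: [-77.4, 89.9, -90.6]
force: [0.1, 0.6, -1.2]
grip_width: 0.0384
16.05 [0.5465 0.0961 0.1196] yaw(zaxis) -13.26 level-turn units [ 0.01 -0.    0.  ] F [ 0.11  0.64 -1.22] T [ 0.01  0.01 -0.  ] w 0.0384
t: 16.15
tool_pos: [0.5468, 0.0974, 0.1196]
tcp_rot: [-77.5, 89.9, -90.8]
force: [1.0, 0.9, -0.5]
grip_width: 0.038
16.15 [0.5468 0.0974 0.1196] yaw(zaxis) -13.26 level-turn units [ 0.011 -0.     0.   ] F [ 0.96  0.95 -0.49] T [0.05 0.04 0.  ] w 0.038
t: 16.25
tool_pos: [0.547, 0.0984, 0.1195]
tcp_rot: [-82.1, 89.9, -95.3]
force: [-0.1, 0.8, -2.0]
grip_width: 0.0383
16.25 [0.547  0.0984 0.1195] yaw(zaxis) -13.27 level-turn units [ 0.011 -0.001  0.   ] F [-0.09  0.81 -1.98] T [ 0.07 -0.03 -0.02] w 0.0383
```

```bash
python3 -m crank '[0.1,0.0,0.04,0,0,0,0]';python3 st.py;python3 -m crank '[0.1,0.01,0.04,0,0,0,0]';python3 st.py
python3 - <<'E'
from h import *
s=arm.state();p=arm.camera("wrist");save(p,"w10.png")
E
```

```text
t: 16.35
tool_pos: [0.5471, 0.0989, 0.1196]
tcp_rot: [-76.7, 89.9, -89.9]
force: [1.0, -2.8, 0.0]
grip_width: 0.0385
16.35 [0.5471 0.0989 0.1196] yaw(zaxis) -13.28 level-turn units [0.019 0.    0.   ] F [ 1.01 -2.82  0.01] T [-0.46 -0.09 -0.04] w 0.0385
t: 16.45
tool_pos: [0.5473, 0.0995, 0.1196]
tcp_rot: [-80.3, 89.8, -93.6]
force: [-0.0, -2.5, -0.5]
grip_width: 0.0383
16.45 [0.5473 0.0995 0.1196] yaw(zaxis) -13.3 level-turn units [ 0.025 -0.002  0.   ] F [-0.02 -2.52 -0.51] T [-0.42  0.08 -0.01] w 0.0383
```

View pics/w10.png

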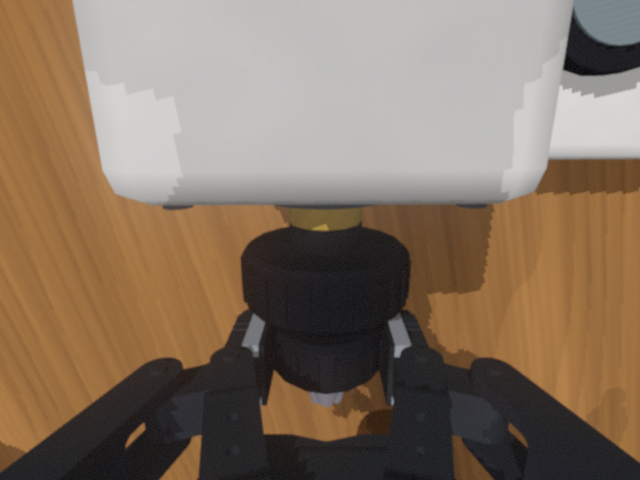

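```bash
python3 -m crank '[0.6,0,0,0,0,0,0,1,0,0,0,0,0,0,1,0,0,0,0,0,0,1,0,0,0.5,0,0,0,1,0,0,0.8,0,0,0,1,0,0,0.9,0,0,0,1,-0.1,-0.4,0.5,0,0,0.1]';python3 st.py
python3 -m crank '[1,-0.18,-0.98,0,0,0,0.24,1,-0.18,-0.98,0,0,0,0.24,1,-0.18,-0.98,0,0,0,0.24,1,-0.18,-0.98,0,0,0,0.24,1,-0.18,-0.98,0,0,0,0.24,1,-0.18,-0.98,0,0,0,0.24,1,-0.18,-0.98,0,0,0,0.24,1,-0.18,-0.98,-0.2,0,0,0.24,1,-0.18,-0.98,-0.4,0,0,0.24,1,-0.18,-0.98,-0.4,0,0,0.24,1,-0.18,-0.98,-0.4,0,0,0.24,1,-0.18,-0.98,-0.4,0,0,0.24,1,-0.18,-0.98,-0.4,0,0,0.24,1,-0.18,-0.98,-0.4,0,0,0.24,1,-0.18,-0.7,-0.4,0,0,0.24,1,0,-0.3,0,0,0,0.1,1,0,0,0,0,0,0]';python3 st.py
python3 - <<'E'
from h import *
s=arm.state();p=arm.camera("wrist");save(p,"w11.png");v=V(p,s)
rec(p,"end_cap_c",v)
print(proj(p,[.471,-.3227,.032],v))
E
```

```text
t: 17.2
tool_pos: [0.5439, 0.0911, 0.1878]
tcp_rot: [-164.8, 89.8, -177.3]
force: [0.3, 0.0, -0.3]
grip_width: 0.0851
17.2 [0.5439 0.0911 0.1878] yaw(zaxis) -12.56 level-turn units [ 0.001 -0.032  0.   ] F [ 0.34  0.03 -0.27] T [-0.01  0.04 -0.07] w 0.0851
t: 18.9
tool_pos: [0.4743, -0.2901, 0.1149]
tcp_rot: [2.9, 89.5, 16.9]
force: [-0.3, -1.2, -0.3]
grip_width: 0.085
18.9 [ 0.4743 -0.2901  0.1149] yaw(zaxis) 14.05 level-turn units [-0.023  0.076  0.   ] F [-0.25 -1.18 -0.34] T [ 0.04  0.   -0.01] w 0.085
end_cap_c 0.84 [ 0.4666 -0.3191  0.0443] [299. 313.]
[305.95617705 310.03235724]
```

View pics/w11.png

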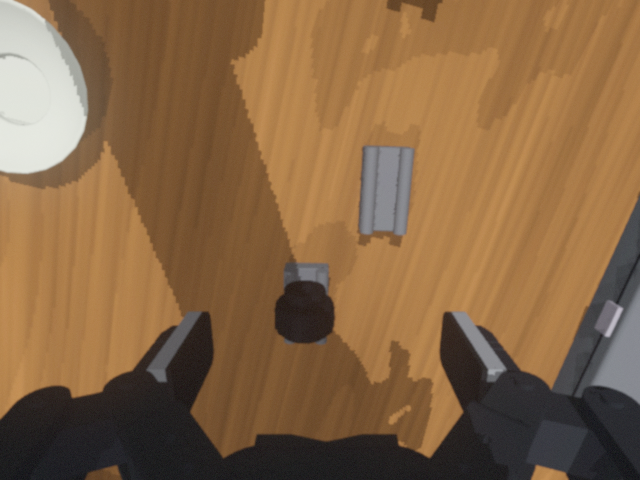

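Run:
```python
from h import *
s=arm.state();p=arm.camera("wrist");v=V(p,s)
for thr in (65,75,85):print(fitknob(p,v,"cap",(.471,-.325,13),(262,272,345,352),thr))
im=p["image"][:,:,::-1]
cv2.imwrite("pics/c11.png",np.clip(cv2.resize(im[255:355,255:355],(500,500),interpolation=2)*1.8,0,255).astype(np.uint8))
```

```text
(array([ 470.51, -326.37,   12.72]), np.float64(443.1490196078431), np.float64(2934.9411764705883))
(array([ 470.41, -325.49,   11.43]), np.float64(354.4877450980392), np.float64(3047.9392156862746))
(array([ 470.  , -324.9 ,   11.58]), np.float64(351.81299019607843), np.float64(3236.929411764706))
```

View pics/c11.png

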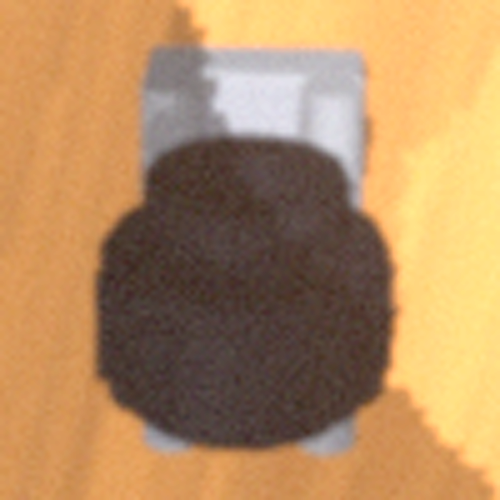

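```bash
python3 -m crank '[1,-0.03,-0.4,-0.5,-0.02,0.05,-0.06,1,-0.03,-0.5,-0.8,0,0,-0.06,1,-0.03,-0.4,-0.8,0,0,0,1,0,0,-0.5,0,0,0,1,0,0,-0.1,0,0,0,1,0,0,0,0,0,0]';python3 st.py
```

```text
t: 19.65
tool_pos: [0.4735, -0.3211, 0.0443]
tcp_rot: [-43.4, 89.7, -30.0]
force: [-0.2, -0.1, -0.8]
grip_width: 0.0856
19.65 [ 0.4735 -0.3211  0.0443] yaw(zaxis) 13.41 level-turn units [0.019 0.032 0.   ] F [-0.18 -0.1  -0.83] T [0.04 0.02 0.05] w 0.0856
```

```bash
python3 -m crank '[1,-0.1,-0.13,-0.25,0.02,0.03,-0.02,1,0,0,-0.2,0,0,0,1,0,0,0,0,0,0]';python3 st.py
```

```text
t: 19.95
tool_pos: [0.4714, -0.3246, 0.0334]
tcp_rot: [-57.7, 89.9, -44.4]
force: [0.2, 0.5, -0.2]
grip_width: 0.0855
19.95 [ 0.4714 -0.3246  0.0334] yaw(zaxis) 13.29 level-turn units [0.011 0.011 0.   ] F [ 0.19  0.48 -0.21] T [0.   0.05 0.02] w 0.0855
```

```bash
python3 -m crank '[0.6,-0.04,-0.02,-0.03,0.01,0.01,0,0.3,0,0,0,0,0,0,0.1,0,0,0,0,0,0,0.05,0,0,0,0,0,0,0.05,0,0,0,0,0,0,0.05,0,0,0,0,0,0]' 80;python3 st.py
```

```text
t: 20.55
tool_pos: [0.4708, -0.3255, 0.0339]
tcp_rot: [-62.7, 89.9, -49.4]
force: [0.5, 0.2, -0.0]
grip_width: 0.0317
20.55 [ 0.4708 -0.3255  0.0339] yaw(zaxis) 13.31 level-turn units [0.016 0.014 0.   ] F [ 0.52  0.2  -0.03] T [ 0.03 -0.01  0.01] w 0.0317
```

```bash
python3 -m crank '[0.05,0,0,0.6,0,0,0,0.05,0,0,0.9,0,0,0,0.05,0.05,0.4,0.9,0,0,-0.2,0.05,0.17,0.9,0.7,0,0,-0.28,0.05,0.17,0.98,0.3,0,0,-0.28,0.05,0.17,0.98,0.05,0,0,-0.28,0.05,0.17,0.98,0,0,0,-0.28,0.05,0.17,0.98,0,0,0,-0.28,0.05,0.17,0.98,0,0,0,-0.28,0.05,0.17,0.98,0,0,0,-0.28,0.05,0.17,0.98,0,0,0,-0.28,0.05,0.17,0.98,0,0,0,-0.28,0.05,0.17,0.98,0,0,0,-0.28,0.05,0.17,0.98,0,0,0,-0.28,0.05,0.17,0.98,0,0,0,-0.28,0.05,0.17,0.7,0,0,0,-0.2,0.05,0.1,0.2,0,0,0,-0.1,0.05,0,0,0,0,0,0]';python3 st.py
python3 - <<'E'
from h import *
s=arm.state();p=arm.camera("wrist");save(p,"w12.png");v=V(p,s)
E
```

```text
t: 22.35
tool_pos: [0.5291, 0.0129, 0.1218]
tcp_rot: [103.5, 89.9, 89.1]
force: [0.1, 0.0, -0.1]
grip_width: 0.0317
22.35 [0.5291 0.0129 0.1218] yaw(zaxis) -14.41 level-turn units [-0.007  0.     0.   ] F [ 0.14  0.   -0.15] T [-0.02 -0.01  0.01] w 0.0317
```

View pics/w12.png

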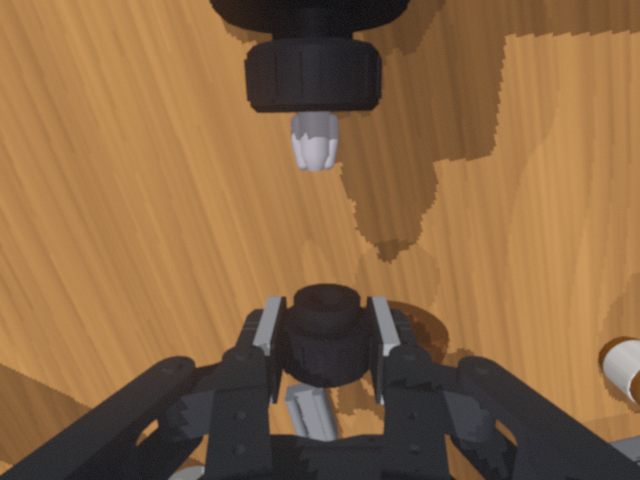

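```bash
python3 -m crank '[0.05,-0.08,0,0,0,0,0.17,0.05,0.1,0.5,0,0,0,0,0.05,0.1,0.4,0,0,0,0,0.05,0.05,0.2,0,0,0,0,0.05,0,0,0,0,0,0]';python3 st.py
python3 - <<'E'
from h import *
s=arm.state();p=arm.camera("wrist");save(p,"w13.png",(220,150,440,390),2.5);v=V(p,s)
print([q.round(1) for q in (proj(p,[.5407,.0725,.12],v),proj(p,[.5434,.084,.12],v))])
E
```

```text
t: 22.9
tool_pos: [0.5334, 0.0399, 0.1217]
tcp_rot: [130.8, 90.0, 117.6]
force: [0.1, -0.3, -0.5]
grip_width: 0.032
22.9 [0.5334 0.0399 0.1217] yaw(zaxis) -13.28 level-turn units [-0.006 -0.003 -0.   ] F [ 0.1  -0.32 -0.53] T [ 0.03 -0.03 -0.04] w 0.032
[array([325.5, 251.2]), array([325.4, 217.6])]
```

View pics/w13.png

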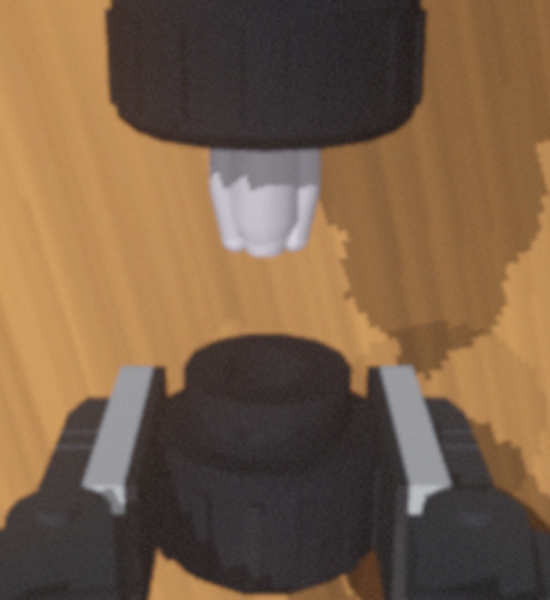

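```bash
python3 -m crank '[0.05,0.05,0.25,0.01,0,0,0,0.05,0.05,0.2,0,0,0,0]';python3 st.py;python3 -m crank '[0.05,0.02,0.1,0,0,0,0]';python3 st.py;python3 -m crank '[0.05,0.02,0.08,0,0,0,0]';python3 st.py;python3 -m crank '[0.05,0.02,0.08,0,0,0,0]';python3 st.py
```

```text
t: 23.15
tool_pos: [0.5359, 0.0511, 0.1219]
tcp_rot: [150.6, 89.9, 137.2]
force: [-0.1, 0.1, 0.0]
grip_width: 0.032
23.15 [0.5359 0.0511 0.1219] yaw(zaxis) -13.33 level-turn units [-0.005 -0.006 -0.   ] F [-0.1   0.14  0.01] T [ 0.04  0.02 -0.  ] w 0.032
t: 23.25
tool_pos: [0.5365, 0.0541, 0.122]
tcp_rot: [148.5, 90.0, 135.2]
force: [0.7, -0.5, -0.1]
grip_width: 0.0316
23.25 [0.5365 0.0541 0.122 ] yaw(zaxis) -13.32 level-turn units [-0.005 -0.005 -0.   ] F [ 0.69 -0.46 -0.05] T [ 0.04  0.04 -0.03] w 0.0316
t: 23.35
tool_pos: [0.537, 0.0564, 0.1219]
tcp_rot: [150.9, 89.9, 137.6]
force: [-0.6, -0.4, 0.1]
grip_width: 0.0321
23.35 [0.537  0.0564 0.1219] yaw(zaxis) -13.31 level-turn units [-0.005 -0.006 -0.   ] F [-0.65 -0.36  0.11] T [ 0.01  0.04 -0.05] w 0.0321
t: 23.45
tool_pos: [0.5376, 0.0586, 0.122]
tcp_rot: [147.5, 90.0, 134.2]
force: [-0.8, 1.2, -0.7]
grip_width: 0.0316
23.45 [0.5376 0.0586 0.122 ] yaw(zaxis) -13.31 level-turn units [-0.005 -0.005 -0.   ] F [-0.77  1.19 -0.71] T [-0.03 -0.03 -0.03] w 0.0316
```

```bash
for i in 1; do python3 -m crank '[0.05,0.01,0.05,0,0,0,0]' >/dev/null; python3 st.py; python3 -m crank '[0.05,0.01,0.05,0,0,0,0]'>/dev/null;python3 st.py;python3 -m crank '[0.05,0.01,0.05,0,0,0,0]'>/dev/null;python3 st.py; done
```

```text
23.55 [0.5379 0.06   0.1219] yaw(zaxis) -13.3 level-turn units [-0.004 -0.005 -0.   ] F [-0.92 -0.31 -0.15] T [-0.    0.   -0.01] w 0.0316
23.65 [0.5381 0.0613 0.1219] yaw(zaxis) -13.3 level-turn units [-0.004 -0.007 -0.   ] F [-0.29 -0.23 -1.13] T [-0.09  0.1   0.01] w 0.0314
23.75 [0.5383 0.0624 0.1219] yaw(zaxis) -13.31 level-turn units [-0.001 -0.01  -0.   ] F [ 0.29 -2.9  -1.19] T [-0.31  0.05 -0.  ] w 0.0312
```

```bash
python3 -m crank '[0.05,0.01,0.05,0,0,0,0]' >/dev/null; python3 st.py; python3 -m crank '[0.05,0.01,0.05,0,0,0,0]'>/dev/null;python3 st.py;python3 -m crank '[0.05,0.01,0.05,0,0,0,0]'>/dev/null;python3 st.py
```

```text
23.85 [0.5385 0.0633 0.1218] yaw(zaxis) -13.31 level-turn units [ 0.006 -0.011  0.   ] F [-1.22 -5.   -0.83] T [-0.64  0.13 -0.01] w 0.0318
23.95 [0.5386 0.0641 0.1218] yaw(zaxis) -13.32 level-turn units [ 0.015 -0.014  0.   ] F [-2.43 -5.88  0.17] T [-0.93  0.19  0.02] w 0.0318
24.05 [0.5388 0.0647 0.1218] yaw(zaxis) -13.32 level-turn units [ 0.028 -0.019  0.   ] F [-2.27 -7.41 -0.27] T [-1.17  0.31 -0.01] w 0.0322
```

```bash
python3 -m crank '[0.05,0.013,0.05,0,0.02,-0.01,0]' >/dev/null; python3 st.py; python3 -m crank '[0.05,0.013,0.05,0,0.03,-0.01,0]'>/dev/null;python3 st.py;python3 -m crank '[0.05,0.013,0.05,0,0.03,-0.01,0]'>/dev/null;python3 st.py
```

```text
24.15 [0.539  0.0651 0.1217] yaw(zaxis) -13.32 level-turn units [ 0.024 -0.015  0.   ] F [-1.47 -8.86  0.15] T [-1.21  0.36  0.01] w 0.0316
24.25 [0.5391 0.0654 0.1217] yaw(zaxis) -13.33 level-turn units [ 0.009 -0.012  0.   ] F [-1.46 -7.47 -0.55] T [-1.1   0.3   0.02] w 0.0318
24.35 [0.5392 0.066  0.1216] yaw(zaxis) -13.34 level-turn units [-0.012 -0.007 -0.   ] F [-1.31 -3.55 -0.05] T [-0.71  0.21 -0.01] w 0.0318
```

```bash
python3 -m crank '[0.05,0.013,0.06,0,0,0,0]' >/dev/null; python3 st.py; python3 -m crank '[0.05,0.013,0.06,0,0.01,-0.01,0]'>/dev/null;python3 st.py;python3 -m crank '[0.05,0.013,0.06,0,0.01,-0.01,0]'>/dev/null;python3 st.py;python3 -m crank '[0.05,0.013,0.06,0,0.01,-0.01,0]'>/dev/null;python3 st.py
```

```text
24.45 [0.5394 0.0669 0.1216] yaw(zaxis) -13.36 level-turn units [-0.004 -0.012 -0.   ] F [-0.69 -4.76 -0.75] T [-0.78  0.17  0.02] w 0.0315
24.55 [0.5396 0.0679 0.1215] yaw(zaxis) -13.37 level-turn units [-0.005 -0.007 -0.   ] F [-1.15 -5.62 -1.1 ] T [-0.76  0.24  0.  ] w 0.0319
24.65 [0.5398 0.0688 0.1215] yaw(zaxis) -13.38 level-turn units [-0.006 -0.001 -0.   ] F [-1.32 -5.63 -1.04] T [-0.92  0.22 -0.  ] w 0.0319
24.75 [0.54   0.0697 0.1214] yaw(zaxis) -13.4 level-turn units [-0.007  0.004  0.   ] F [-0.33 -6.2   0.78] T [-0.85  0.27 -0.07] w 0.032
```

```bash
python3 -m crank '[0.05,0.015,0.06,0.005,0.01,0,0]' >/dev/null; python3 st.py; python3 -m crank '[0.05,0.015,0.06,0.005,0.01,0,0]'>/dev/null;python3 st.py;python3 -m crank '[0.05,0.015,0.06,0.005,0.01,0,0]'>/dev/null;python3 st.py
```

```text
24.85 [0.5402 0.0706 0.1215] yaw(zaxis) -13.41 level-turn units [-0.007 -0.001 -0.   ] F [-1.64 -6.14 -0.44] T [-0.92  0.25  0.04] w 0.032
24.95 [0.5404 0.0716 0.1215] yaw(zaxis) -13.42 level-turn units [-0.007 -0.006 -0.   ] F [-1.6  -5.88 -1.25] T [-0.84  0.23  0.04] w 0.032
25.05 [0.5407 0.0725 0.1215] yaw(zaxis) -13.42 level-turn units [-0.007 -0.012 -0.   ] F [-0.85 -5.04 -0.16] T [-0.88  0.19 -0.  ] w 0.0317
```

```bash
python3 -m crank '[0.05,0.012,0.05,0.005,0.01,0,0]' >/dev/null; python3 st.py; python3 -m crank '[0.05,0.012,0.05,0.005,0.01,0,0]'>/dev/null;python3 st.py;python3 -m crank '[0.05,0.012,0.05,0.005,0.01,0,0]'>/dev/null;python3 st.py
```

```text
25.15 [0.5408 0.0731 0.1216] yaw(zaxis) -13.44 level-turn units [-0.007 -0.018 -0.   ] F [-1.07 -5.4  -0.26] T [-0.87  0.17  0.02] w 0.0317
25.25 [0.541  0.0738 0.1216] yaw(zaxis) -13.44 level-turn units [-0.007 -0.023 -0.   ] F [-1.57 -4.44 -0.38] T [-0.81  0.17  0.  ] w 0.0314
25.35 [0.5411 0.0743 0.1216] yaw(zaxis) -13.45 level-turn units [-0.005 -0.03  -0.   ] F [-2.36 -8.89  0.81] T [-1.32  0.36  0.03] w 0.0316
```

```bash
python3 -m crank '[0.05,0.012,0.05,0.005,0.01,0.01,0]' >/dev/null; python3 st.py; python3 -m crank '[0.05,0.012,0.05,0.005,0.015,0.01,0]'>/dev/null;python3 st.py;python3 -m crank '[0.05,0.012,0.05,0.005,0.015,0.01,0]'>/dev/null;python3 st.py
```

```text
25.45 [0.5411 0.0745 0.1217] yaw(zaxis) -13.45 level-turn units [ 0.004 -0.049  0.   ] F [-1.86 -9.43 -0.59] T [-1.49  0.39  0.02] w 0.0314
25.55 [0.5412 0.0746 0.1217] yaw(zaxis) -13.46 level-turn units [ 0.008 -0.069  0.   ] F [-1.92 -9.15 -0.52] T [-1.33  0.35  0.09] w 0.0317
25.65 [0.5412 0.0747 0.1217] yaw(zaxis) -13.46 level-turn units [ 0.013 -0.089  0.   ] F [-1.44 -8.91 -0.84] T [-1.36  0.36  0.05] w 0.0319
```

```bash
python3 -m crank '[0.05,0.016,0.07,0,0.01,-0.04,0]' >/dev/null; python3 st.py; python3 -m crank '[0.05,0.016,0.07,0,0.01,-0.04,0]'>/dev/null;python3 st.py;python3 -m crank '[0.05,0.016,0.07,0,0.01,-0.02,0]'>/dev/null;python3 st.py
```

```text
25.75 [0.5414 0.0752 0.1216] yaw(zaxis) -13.48 level-turn units [ 0.023 -0.058  0.   ] F [ -2.87 -10.33   0.95] T [-1.47  0.39  0.04] w 0.0313
25.85 [0.5414 0.0755 0.1216] yaw(zaxis) -13.48 level-turn units [ 0.038 -0.028  0.   ] F [ -3.81 -12.65   1.51] T [-1.93  0.6   0.11] w 0.0318
25.95 [0.5415 0.0755 0.1216] yaw(zaxis) -13.48 level-turn units [ 0.058 -0.019  0.   ] F [ -5.07 -13.     0.78] T [-2.07  0.6   0.05] w 0.0316
```

Run:
```python
from h import *
s=arm.state();p=arm.camera("wrist");save(p,"w14.png");save(p,"w14c.png",(230,150,430,390),2.5)
```

```text
(no output)
```

View pics/w14c.png

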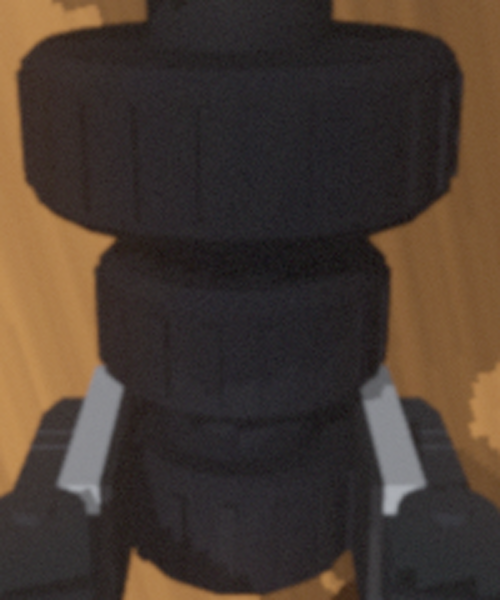

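View pics/w14.png

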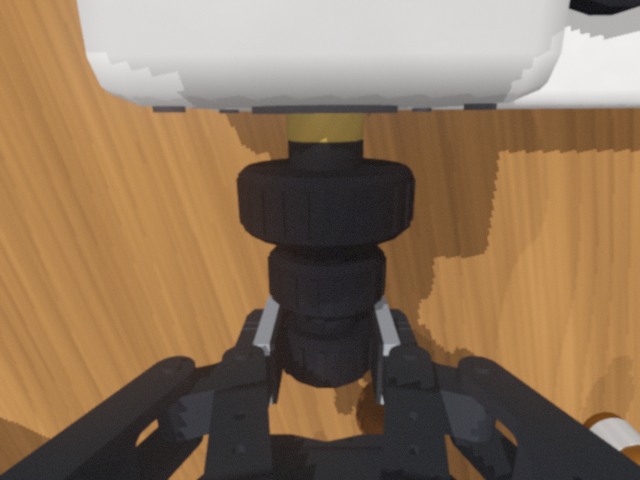

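```bash
python3 -m crank '[0.05,0.017,0.075,0,0.015,-0.01,0]' >/dev/null; python3 st.py; python3 -m crank '[0.05,0.017,0.075,0,0.015,-0.01,0]'>/dev/null;python3 st.py;python3 -m crank '[0.05,0.018,0.08,0,0.02,-0.01,0]'>/dev/null;python3 st.py
```

```text
26.1 [0.5414 0.0755 0.1216] yaw(zaxis) -13.49 level-turn units [ 0.075 -0.022  0.   ] F [ -4.27 -13.54   1.66] T [-2.04  0.53  0.1 ] w 0.0316
26.2 [0.5414 0.0755 0.1217] yaw(zaxis) -13.5 level-turn units [ 0.091 -0.025  0.   ] F [ -3.88 -12.34   1.26] T [-1.95  0.57  0.05] w 0.0315
26.3 [0.5415 0.0755 0.1217] yaw(zaxis) -13.51 level-turn units [ 0.103 -0.029  0.   ] F [ -3.98 -14.72   0.68] T [-2.16  0.65  0.1 ] w 0.0318
```

Run:
```python
from h import *
s=arm.state();p=arm.camera("wrist");v=V(p,s)
save(p,"w15c.png",(225,90,425,250),4)
d=np.array([.2264,.974]);seat=np.array([.5407,.0725])+.073*d
for r in (105,110,135,138,140,142,145): 
    q=onplane(p,325,r,v,2,.132)[:2]; print(r,"s=",round((seat-q)@d*1000,1))
# predict rows for home
for name,sv,z in (("collar face home",0,.132),("collar +1",1,.132),("collar+4",4,.132),("coarse outer edge top",28,.148),("housing at z",-10,.132),("housing ring",-10,.139)):
    q=seat-d*sv/1000; print(name,proj(p,[q[0],q[1],z],v).round(1))
```

```text
105 s= -10.4
110 s= -9.1
135 s= -2.5
138 s= -1.7
140 s= -1.1
142 s= -0.6
145 s= 0.2
collar face home [324.5 144.1]
collar +1 [324.5 147.7]
collar+4 [324.6 158.5]
coarse outer edge top [325.1 256.9]
housing at z [324.2 106.7]
housing ring [324.  106.3]
```

View pics/w15c.png

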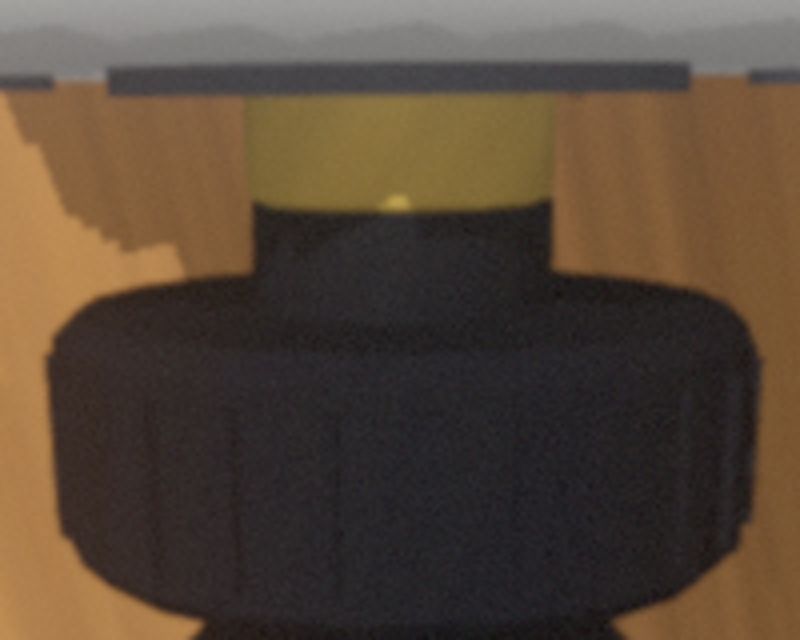

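```bash
python3 -m crank '[0.05,0,0,0,0,0,0,0.3,0,0,0,0,0,0,0.6,0,0,0,0,0,0,1,0,0,0,0,0,0,1,0,0,0,0,0,0]';python3 st.py
python3 -m crank '[1,0,0,0.5,0,0,0,1,0,0,0.8,0,0,0,1,0,0,0.9,0,0,0,1,0,-0.2,0.9,0,0,0,1,0,-0.5,0.3,0,0,0,1,0,-0.5,0,0,0,0,1,0,0,0,0,0,0]';python3 st.py
python3 - <<'E'
from h import *
s=arm.state();p=arm.camera("wrist");save(p,"w16.png");v=V(p,s)
d=np.array([.2264,.974]);seat=np.array([.5407,.0725])+.073*d
for name,sv,z in (("collar face home",0,.132),("collar+4",4,.132),("coarse hubside rim",8,.148),("coarse outer rim",28,.148),("fine in",36,.14),("fine out",54,.14),("cap in",62,.137),("cap end",82,.137)):
    q=seat-d*sv/1000; print(name,proj(p,[q[0],q[1],z],v).round(1))
p=arm.camera("scene");save(p,"s16.png")
E
```

```text
t: 26.85
tool_pos: [0.5417, 0.076, 0.1219]
tcp_rot: [-90.0, 89.3, -103.5]
force: [0.6, 0.7, -0.5]
grip_width: 0.0739
26.85 [0.5417 0.076  0.1219] yaw(zaxis) -13.55 level-turn units [ 0.092 -0.022  0.   ] F [ 0.63  0.74 -0.46] T [ 0.01 -0.    0.  ] w 0.0739
t: 27.55
tool_pos: [0.541, 0.045, 0.2084]
tcp_rot: [-100.4, 89.4, -113.9]
force: [-0.4, -0.6, 0.3]
grip_width: 0.0852
27.55 [0.541  0.045  0.2084] yaw(zaxis) -13.46 level-turn units [ 0.084 -0.037  0.   ] F [-0.4  -0.63  0.32] T [-0.    0.01  0.02] w 0.0852
collar face home [311.6  65.1]
collar+4 [311.7  74.3]
coarse hubside rim [310.5  80.8]
coarse outer rim [311.4 128.3]
fine in [312.3 145.1]
fine out [313.  182.6]
cap in [313.4 197.4]
cap end [314.1 235.1]
```

View pics/w16.png

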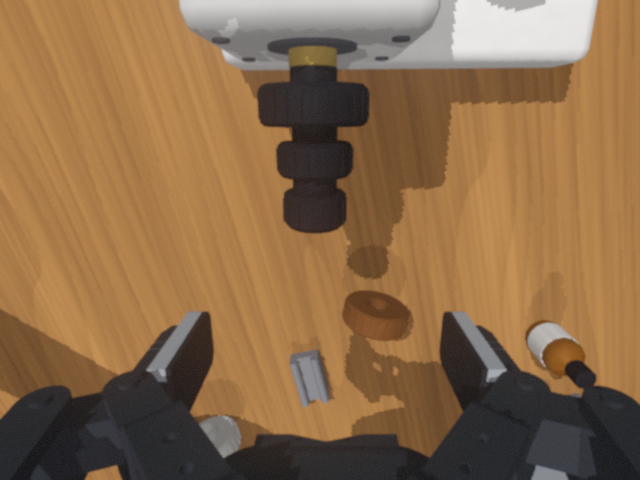

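View pics/s16.png

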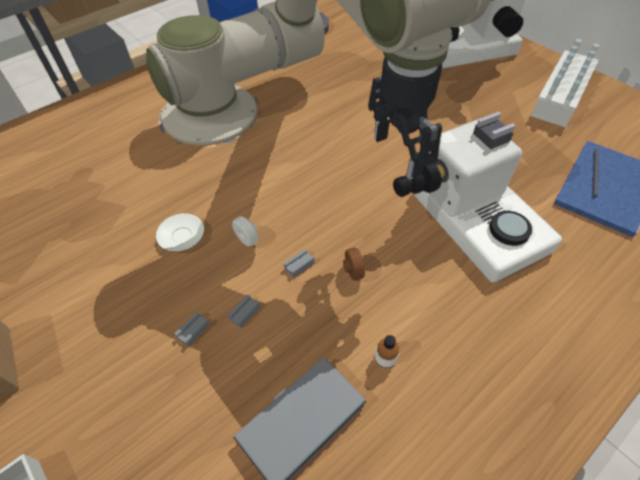

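```bash
python3 -c "
from workcell import arm
print(arm.hand_in())"
```

```text
the job is handed in; nothing more can be done
None
```

The focus controls are back on the shaft: the black coarse knob, then the fine knob, each hub towards the housing, then the end cap pressed on and released. I handed the job in at about 27.7 s of the 72 s allowed.

**Push force:** The cap slid on at about 6 N, rising to about 9 N once it was also moving the collar. It then stopped moving at a push of 13–15 N, so I took that as the hard stop; the highest reading was about 15.3 N, under the 18 N limit.

**Last pictures:** After release, the collar's edge sat at image row 65, where my projection put it for fully in (row 65.1). The cap's outer end was about 3 px (about 1–2 mm) nearer the housing than my calculation. That is about what the camera calibration allows, so the pictures alone do not settle the last millimetre. The hands-off picture showed the stack staying in place.

**Bystanders:** The bottle, box, dish and the white and brown look-alikes looked unmoved, and the gripper was clear of everything.

**Disagreements:**
- Adding up the contact positions gave 4.6 mm of collar travel, but only 3–4 mm is possible. I put this down to about 1 mm uncertainty in where each part sat in the jaws.
- Setting the fine knob on had already pushed the collar about 2 mm of its 3–4 mm travel. The cap finished the rest.

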